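Nest the shot glass against two studs and drop the keeper

ROBOT

A 7-joint arm with a two-finger parallel gripper is mounted at the origin on the work surface. World frame = base frame: x ahead of the robot, y to its left, z up, the work surface at z = 0. Lengths are in m, angles in rad, forces in N, time in s.
With the tool pointing down it reaches from about 0.4 to 0.875 m from the base axis. Payload 19.3 kg.
Tool frame: the origin (TCP) lies at the very end of the fingers, on their centre line; the grasp point (between the pads) lies 19 mm behind it; z points along the fingers, y is the direction in which the jaws open and shut (so a half turn about z gives the same grasp; the last joint's range is limited). The gripper opens to 85 mm and grips with 20 to 120 N. Pads are 22 mm wide; open, the fingers measure 114 mm over their backs; the gripper's body (76 mm by 85 mm) begins 54 mm behind the grasp point. The pads swing forward as they close: fully open they stand 13 mm farther back than shut.
Start: joints at [1.25, 0.521, -0.036, 1.599, 0.021, 1.021, -0.113], TCP at [0.155, -0.605, 0.231] pointing down, gripper open.
Joint ranges: [-2.91, 2.91], [-0.3, 2.13], [-1.5, 1.42], [0.17, 2.43], [-1.26, 4.41], [0.16, 1.93], [-2.52, 2.52]. Speed limits (rad/s): [1.89, 1.89, 2.39, 2.39, 3.01, 3.01, 3.01].

INTERFACE

Orientations are given as [roll, pitch, yaw] about the fixed x, y, z axes, in that order (R = Rz(yaw) Ry(pitch) Rx(roll)).
In Python, from workcell import bot, viewer gives the robot as it stands.
- The arm moves only by the shell command python3 -m creep 'ROWS' [FORCE]. ROWS is JSON, a list of rows, each an object of numbers: "rx", "ry", "rz": the turn, a rotation vector about the tool's x, y, z in degrees; "tx", "ty", "tz": the shift along the tool's x, y, z in mm; "hand": the closure, from -1 (fully open) to 1 (shut), so that 0 is half open. In form: [{"rx": .., "ry": .., "rz": .., "tx": .., "ty": .., "tz": .., "hand": ..}, ...]. A call has 1 to 8 rows; each row is the pose to reach, as a shift and turn from the pose commanded when the call began, along the tool's axes at that moment; what a row does not reach only later rows make up. A row lasts 1/10 s, in which the tool goes at most 50 mm and 8.59 degrees, less where a joint would pass 70% of its speed; a pose out of reach is approached as far as the arm can. A call with a gripper value outside its range is refused whole. The fingers move at their own pace and stop on an object; FORCE is the grip in N (left out, the last holds). Time passes only in rows, so rows that repeat a pose let the fingers close. It gives the time, the measured TCP pose, the force and the opening at its end, in the units of the state.
- bot.observe(): the state, without advancing time (a new reading comes with each control period).
- viewer.grab_frame(name): name is "side" or "top"; returns a dict with "pixels" (384x512x3 uint8, blue, green, red), "vertical_fov" (degrees; the focal length in pixels is half the picture's height over the tangent of half this angle, whatever the lens; pixels are square), "cx", "cy" (the principal point, pixels), "distortion" ([k1, k2, p1, p2, k3] as OpenCV has them; the pictures are not rectified), "rvec" (rotation vector, rad) and "tvec" (3), from world to camera coordinates, as OpenCV has them. Camera axes: x right, y down, z forward; pixel columns grow to the right and rows downward; lengths in m; the calibration is good to about 2 mm. A picture is of the moment at which its call begins. There is no depth.
- bot.job_done(): hands the job in, once; it reports no verdict.
Trained networks look in a picture, given as the dict that the camera call returned (one of the last four; its "shot" number tells which), for a name from the list of things; names that differ only in an ending like _2 or _b are one class to them, and where a whole thing is asked for, a point or a joint stands for the part that bears it (a point fixed in the world has none). Each returns a list of dicts, best first, with "score" (0 to 1); they miss things now and then, are a little off and sometimes report something else, mostly with a low value. They report only what shows in the picture. A call takes as long as a camera call. They do not tell look-alikes from the thing itself.
- viewer.outline_of(target, picture): "mask" (384x512 bool, what is visible of it) and "bbox" ([left, top, right, bottom] in pixels, round what is visible of it).
The state is a dict: "clock": time; "qpos": joint angles; "qd": joint speeds; "joint_efforts": joint torques, N m; "position": TCP position; "tool_rot": TCP orientation; "force": force on the tool from outside, world axes, zero at the start; "moment": the same for the moment, N m; "grip_width": finger opening in m.
Only numpy, scipy, OpenCV 4.12 (cv2) and the standard library are available. Lean on these libraries where they do the work, as an engineer would, in place of code of your own. Each camera call takes 0.05 s, during which the arm holds its last target.

TASK

Move the shot glass into the wind-proof rest on the balcony board and nudge it gently but firmly home, until it stands pressed against both ball-ended studs at once; the studs are set by hand, so feel for them. Then swing the raised keeper arm over and lower it softly, without letting it fall on the glass, so that it leans against the glass from behind and holds it on both studs; let go and leave the other things on the board alone.

Things in the scene. Friction and masses are not known exactly. Their poses are not given: they have to be found in the camera images.
- glass_center (a point): the small clear shot glass, a straight cylinder 46 mm in diameter and 60 mm high, about 0.1 kg, standing upright on the birch board (board top 12 mm above the work surface); this point is its centre, 30 mm above its foot. It breaks if it is pressed on a stud with more than about 10 N
- nest: the fixed steel rest screwed to the board: base plate, and two upright hinge cheeks (26 to 32 mm over all, up to 118 mm high) 50 to 66 mm along +x. Origin on the board's top, at the middle of where the glass's axis may stand when home (within about 6 mm); +x points from the open side, where the glass enters, towards the studs; +y is left seen that way; z up
- left_block: the steel block (16 x 18 mm, 40 mm high, centre at x 42, y +24 mm) holding the left stud; same origin and axes as the rest. The stud is a thin rod along x that ends, towards the glass, in a steel ball of 10 mm diameter, 28 mm above the board, ball centre at y +19 mm and x 20.6 mm plus or minus 5 mm: it has been screwed in or out by hand by an amount that is not measured, and does not move under load; it is polished and slippery
- right_block: the same for the right stud: block at y -24 mm, ball centre at y -19 mm and x 20.6 mm plus or minus 5 mm, set independently of the left one; same origin and axes as the rest
- keeper (a joint): angle of the keeper arm about its hinge (rad): 0 when the arm is level and reaches over the glass's place towards -x of the rest, grows as it is raised; 2.15 to 2.3 when it is parked upright, leaning back past vertical on its stop. It is a 0.3 kg steel arm on a lightly greased hinge that falls under its own weight on either side of vertical; it comes to lean on the glass at about 0, within 0.15 rad
- keeper_hinge (a point): the hinge axis of the keeper, 58 mm along +x of the rest and 110 mm above the board; the axis runs along the rest's y
- keeper_grip (a point): centre of the keeper's cross pin, a 16 mm round pin 22 mm long along the rest's y, at the arm's bend, 100 mm from the hinge; made to be pinched at its two ends from above, and it turns between the fingers as the arm swings
- keeper_tip (a point): centre of the rounded 10 mm cross bar (34 mm long, along the rest's y) at the end of the keeper's downturned finger, 86 mm out from and 87 mm below the hinge when the arm is level; this bar leans on the side of the glass
- herb_keeper: grey silicone herb keeper with a flip-top lid, 80 x 64 mm, 63 mm high (bystander; origin under its centre)
- tea_strainer: steel tea strainer, a 54 mm round sieve 30 mm high with a 75 mm wire handle (bystander; origin under the sieve)
- tie_dispenser: green plastic plant tie dispenser, a flat 60 mm disc 26 mm high (bystander; origin under its centre)
- tumbler: white ceramic tumbler, 68 mm across and 85 mm high (bystander, not the shot glass; origin under its centre)
- herb_pot: terracotta pot, 84 mm across and 75 mm high (bystander; origin under its centre)
- teaspoon: steel teaspoon lying flat, 140 mm long (bystander)
Not all that is in view belongs to the job. Of the things that look like the part that bears glass_center, the larger one is meant.

How it is judged:
On the way, in this order (a step that is already met when the one before it is completed fails the run):
1. with the keeper still raised, the glass is pushed home and presses on both studs at once (contact force between glass and left_block above 1.5 N and contact force between glass and right_block above 1.5 N and value of joint keeper above 1.5 rad), for 0.15 s.
2. the keeper leans on the glass, which still bears on both studs (contact force between glass and left_block above 0.1 N and contact force between glass and right_block above 0.1 N and contact force between glass and keeper above 0.1 N and value of joint keeper below 0.3 rad), for 0.2 s.
At the end, for the whole second after the job is handed in: the glass stands upright (within 0.06 rad) and still in the rest, its axis within 15 mm of the rest's origin, touching both studs and the lowered keeper (arm below 0.3 rad) with more than 0.1 N each, and is released (all of step 2 and horizontal distance between glass_center and nest below 0.015 m and angle between glass_center's own z axis and vertical below 0.06 rad and linear speed of glass below 0.01 m/s).
It fails at once if the glass is pressed on a stud with more than 10 N (contact force between glass and left_block above 10 N or contact force between glass and right_block above 10 N).
It fails at once if the keeper is let fall towards the glass (swings down faster than 4 rad/s while below 0.5 rad; a drop of a few degrees stays under this) (value of joint keeper below 0.5 rad and velocity of joint keeper below -4 rad/s).
It fails at once if the keeper is forced on the glass (more than 14 N) (contact force between glass and keeper above 14 N).
It fails at once if one of the other things on the board is shifted by more than 20 mm (distance of any of herb_keeper, tea_strainer, tie_dispenser, tumbler, herb_pot, teaspoon from where it was at the start of the episode above 0.02 m).
It also fails if it takes over 72 s, if anything falls off the work surface, if the arm or the gripper's body presses on something with over 40 N, if the wrist force passes 120 N, or if a joint passes its speed limit or range.

## Working session

There is one attempt and no reset: what is moved stays moved. The work goes in short steps, Python scripts to look and compute and a shell command to move; the robot and the scene stay as the last step left them, time stands still between calls to the robot, and variables do not carry over. Pictures are saved under pics/ and viewed, and the job is handed in when it is done.

```bash
ls; mkdir -p pics
python3 - <<'E'
from workcell import bot, viewer
import cv2
print(bot.observe())
for n in ("side","top"):
    f=viewer.grab_frame(n); cv2.imwrite(f"pics/{n}0.png",f["pixels"])
    print({k:v for k,v in f.items() if k!="pixels"})
    for t in ["glass_center","nest","left_block","right_block","keeper","herb_keeper","tea_strainer","tie_dispenser","tumbler","herb_pot","teaspoon"]:
        print(n,t,[(round(d["score"],2),[round(x) for x in d["bbox"]]) for d in viewer.outline_of(t,f)][:4])
E
```

```text
pics
{'clock': 0.0, 'qpos': array([ 1.24981283,  0.52202405, -0.03632672,  1.60002594,  0.02119901,
        1.02111549, -0.11277437]), 'qd': array([ 0.00022156, -0.00114079,  0.00119234, -0.00052523,  0.00037592,
        0.00047394, -0.00094317]), 'joint_efforts': array([ 2.49540853e-04, -9.27121210e+01,  1.98014170e+00, -3.69930482e+01,
        1.78232737e-02,  8.29210243e-03,  3.09889833e-05]), 'position': array([ 0.15497562, -0.60511323,  0.23071307]), 'tool_rot': array([-3.14040791e+00,  8.57514172e-05,  2.50798423e-01]), 'force': array([0.8708951 , 0.42382107, 0.37328254]), 'moment': array([-0.00823178, -0.02632281, -0.0599393 ]), 'grip_width': 0.08534940371480813}
{'vertical_fov': 50.37044262067525, 'cx': 251.67609448711207, 'cy': 193.01368911808322, 'distortion': array([-0.07125635,  0.        ,  0.        ,  0.        ,  0.        ]), 'rvec': array([ 2.16787181, -0.03425304,  0.04782105]), 'tvec': array([-0.44418069,  0.08030401,  1.0919319 ]), 'shot': 1}
side glass_center [(0.97, [128, 288, 149, 316]), (0.76, [259, 204, 278, 233]), (0.44, [267, 250, 323, 275]), (0.26, [268, 
[... 807 characters left out ...]
array([0.00575416, 0.42347381, 1.46989218]), 'shot': 2}
top glass_center [(0.63, [346, 260, 361, 271]), (0.55, [264, 163, 276, 180]), (0.45, [209, 112, 227, 142]), (0.27, [330, 119, 357, 147])]
top nest [(0.67, [263, 88, 290, 136])]
top left_block []
top right_block [(0.64, [282, 122, 287, 138])]
top keeper [(0.54, [280, 90, 288, 117]), (0.25, [300, 129, 327, 173])]
top herb_keeper [(0.94, [207, 113, 229, 142])]
top tea_strainer [(0.58, [204, 150, 229, 194]), (0.22, [279, 88, 292, 119])]
top tie_dispenser [(0.69, [329, 155, 352, 173])]
top tumbler [(0.71, [332, 121, 358, 147])]
top herb_pot [(0.82, [233, 90, 261, 117]), (0.48, [281, 86, 290, 120])]
top teaspoon [(0.76, [301, 130, 330, 173])]
```

Run:
```python
import cv2
a=cv2.imread("pics/side0.png"); cv2.imwrite("pics/side0c.png",cv2.resize(a[140:330,110:380],None,fx=2.9,fy=2.9,interpolation=cv2.INTER_CUBIC))
a=cv2.imread("pics/top0.png"); cv2.imwrite("pics/top0c.png",cv2.resize(a[75:285,190:380],None,fx=2.8,fy=2.8,interpolation=cv2.INTER_CUBIC))
```

```text
(no output)
```

View pics/side0c.png

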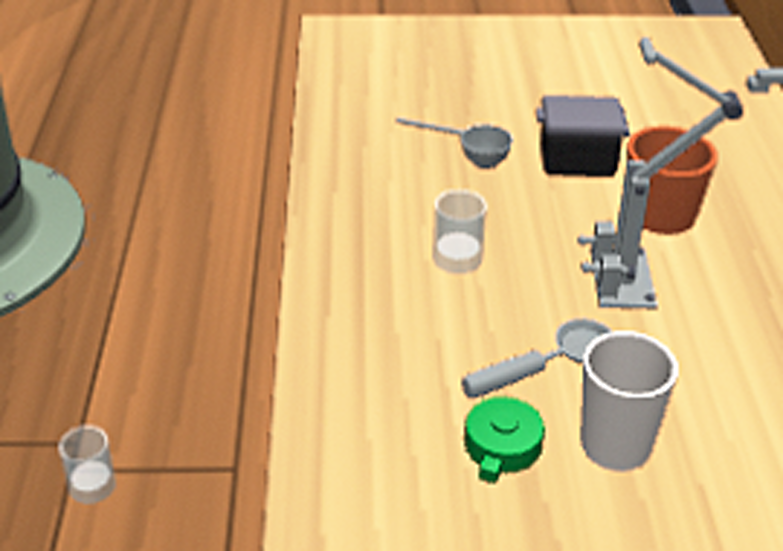

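View pics/top0c.png

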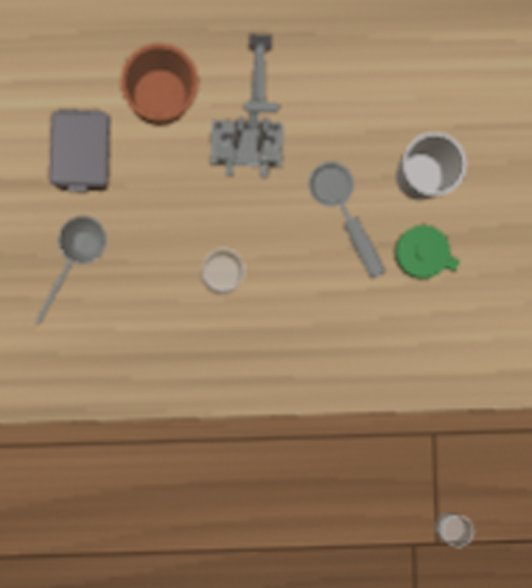

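View pics/side0.png

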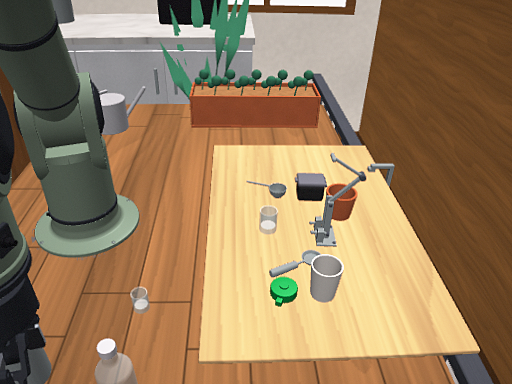

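View pics/top0.png

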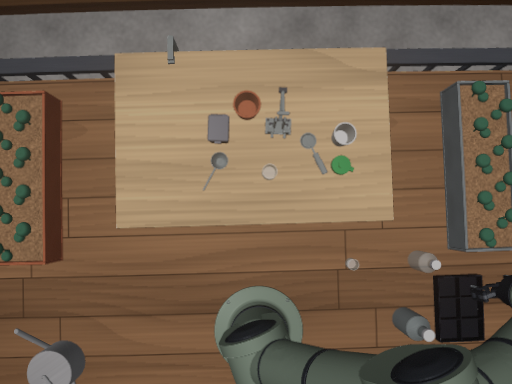

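The side view shows the glass on the board at about (268,219), the smaller look-alike glass off the board at (139,299), and the nest at about (325,215) with the keeper raised. In the top view the glass is at (269,172) and the nest at (278,125), with its open side towards the robot.

```bash
cat > h.py <<'E'
import numpy as np, cv2
from scipy.optimize import least_squares
def K(f):
    F=192/np.tan(np.radians(f["vertical_fov"])/2)
    return np.array([[F,0,f["cx"]],[0,F,f["cy"]],[0,0,1.]])
def proj(f,P):
    return cv2.projectPoints(np.asarray(P,float).reshape(-1,1,3),f["rvec"],f["tvec"],K(f),f["distortion"])[0][:,0]
def ray(f,uv):
    n=cv2.undistortPoints(np.array([[uv]],float),K(f),f["distortion"])[0,0]
    R=cv2.Rodrigues(f["rvec"])[0]; c=-R.T@f["tvec"]; d=R.T@np.array([n[0],n[1],1]); return c,d/np.linalg.norm(d)
def onz(f,uv,z):
    c,d=ray(f,uv); return c+d*(z-c[2])/d[2]
def tri(obs):
    x0=onz(*obs[0],0.05)
    r=least_squares(lambda X:np.concatenate([proj(f,X)[0]-uv for f,uv in obs]),x0); return r.x,np.abs(r.fun).max()
def cyl(x,y,z0,h,r,n=40):
    t=np.linspace(0,2*np.pi,n); return np.array([[x+r*np.cos(a),y+r*np.sin(a),z] for z in (z0,z0+h) for a in t])
E
python3 - <<'E'
from workcell import bot, viewer
from h import *
import pickle
fs={n:viewer.grab_frame(n) for n in ("side","top")}
pickle.dump(fs,open("f0.pkl","wb"))
# glass fit by bbox
obs=[]
for n,c in (("side",(268,219)),("top",(269,172))):
    for d in viewer.outline_of("glass_center",fs[n]):
        b=d["bbox"]
        if b[0]<c[0]<b[2] and b[1]<c[1]<b[3]: obs.append((fs[n],np.array(b,float))); print(n,b,d["score"]); break
def bb(f,P): p=proj(f,P); return np.r_[p.min(0),p.max(0)]
def res(q,z=None): 
    return np.concatenate([bb(f,cyl(q[0],q[1],q[2],.06,.023))-b-[0,0,1,1] for f,b in obs])
r=least_squares(res,[.55,0,.012]); print("glass",r.x,r.fun.round(1))
for n in fs:
    f=fs[n]
    for t in ("nest","keeper","left_block","right_block"):
        for d in viewer.outline_of(t,f)[:1]:
            print(n,t,d["bbox"],d["score"])
a=fs["side"]["pixels"][145:255,290:375]; cv2.imwrite("pics/sn.png",cv2.resize(a,None,fx=5.4,fy=5.4,interpolation=cv2.INTER_CUBIC))
a=fs["top"]["pixels"][80:145,255:300]; cv2.imwrite("pics/tn.png",cv2.resize(a,None,fx=9,fy=9,interpolation=cv2.INTER_CUBIC))
E
```

```text
side [260.4, 206.5, 278.2, 237.7] 0.82
top [263.4, 162.7, 275.9, 179.8] 0.72
glass [ 0.48564132 -0.04997227  0.00484198] [-1.   1.5 -1.  -1.4 -1.2 -0.6  1.3 -1.8]
side nest [318.1, 152.8, 365.6, 246.6] 0.64
side keeper [332.0, 153.7, 365.8, 200.7] 0.54
side left_block [312.2, 215.0, 323.0, 229.1] 0.68
side right_block [334.1, 154.2, 365.7, 200.6] 0.3
top nest [265.8, 87.8, 290.5, 134.1] 0.58
top keeper [278.7, 87.3, 290.1, 121.3] 0.63
```

View pics/sn.png

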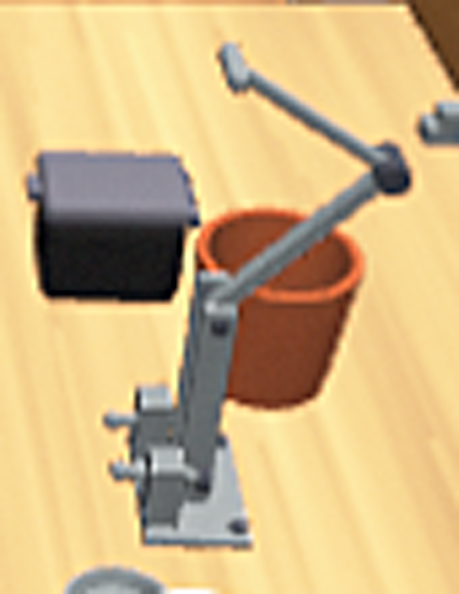

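View pics/tn.png

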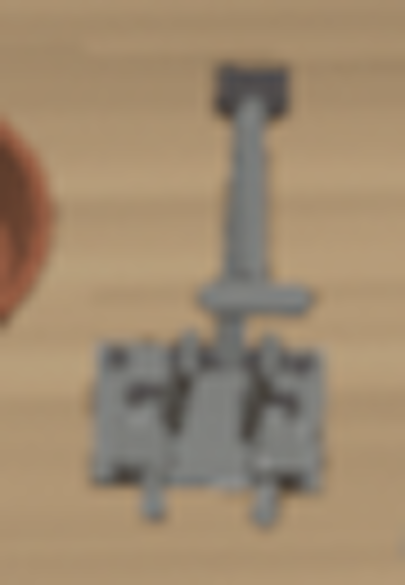

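```bash
cat > fit.py <<'E'
from h import *
import pickle
fs=pickle.load(open("f0.pkl","rb"))
def W(q,p):
    c,s=np.cos(q[2]),np.sin(q[2]); return np.array([q[0]+c*p[0]-s*p[1],q[1]+s*p[0]+c*p[1],.012+p[2]])
def arm(th,x,z): return (58e-3+x*np.cos(th)+z*np.sin(th),0,.110-x*np.sin(th)+z*np.cos(th))
def model(q):
    th=q[3]
    return {"pin":W(q,arm(th,-.1,0)),"tip":W(q,arm(th,-.086,-.087)),"lb":W(q,(.0206+q[4],.019,.028)),"rb":W(q,(.0206+q[5],-.019,.028)),
     "hin":W(q,(.058,-.015,.110)),"lbt":W(q,(.042,.024,.04)),"rbt":W(q,(.042,-.024,.04))}
obs=[("side","pin",362.6,176.1),("top","pin",283.1,90.2),("side","tip",333.7,157.2),("top","tip",283.4,113.1),("side","lb",310.6,222.8),("side","rb",312.4,231.7),
("top","lb",272,136.5),("top","rb",284.3,137.2),("side","hin",330.6,202.8),("side","lbt",318.3,218.1),("side","rbt",320.9,230.2)]
def res(q):
    m=model(q); return np.concatenate([proj(fs[n],m[k])[0]-[u,v] for n,k,u,v in obs]+[np.array(q[4:])/0.01])
if __name__=="__main__":
    r=least_squares(res,[.6,-.07,0,2.2,0,0]); print(r.x.round(4))
    for o,e in zip(obs,r.fun[:-2].reshape(-1,2).round(1)): print(o[:2],e)
    m=model(r.x); print({k:v.round(4) for k,v in m.items()})
    for k in ("pin","tip","lb","rb"):
        print(k,tri([(fs[n],(u,v)) for n,kk,u,v in obs if kk==k]))
    for uv in ((265.3,133.7),(290.8,134.4),(290.8,118.9),(266.1,118.0)): print(onz(fs["top"],uv,.016).round(4))
    for uv in ((316.9,245.6),(336.3,245.6)): print(onz(fs["side"],uv,.014).round(4))
E
python3 fit.py
```

```text
[ 5.6970e-01 -7.6000e-02 -6.4200e-02  2.2973e+00  3.0000e-04  6.0000e-04]
('side', 'pin') [-0.6 -0.1]
('top', 'pin') [-0.2 -1. ]
('side', 'tip') [-0.8 -0. ]
('top', 'tip') [-0.1 -0.9]
('side', 'lb') [-0.6 -0.2]
('side', 'rb') [-0.8  0.4]
('top', 'lb') [-0.2 -0.7]
('top', 'rb') [-0. -1.]
('side', 'hin') [-0.3  2.2]
('side', 'lbt') [ 0.2 -0.1]
('side', 'rbt') [-0.2 -0.3]
{'pin': array([ 0.6939, -0.0839,  0.1967]), 'tip': array([ 0.6197, -0.0792,  0.2441]), 'lb': array([ 0.5918, -0.0583,  0.04  ]), 'rb': array([ 0.5896, -0.0963,  0.04  ]), 'hin': array([ 0.6266, -0.0946,  0.122 ]), 'lbt': array([ 0.6131, -0.0547,  0.052 ]), 'rbt': array([ 0.6101, -0.1026,  0.052 ])}
pin (array([ 0.69332064, -0.08495168,  0.19682599]), np.float64(0.8462858762550667))
tip (array([ 0.61963214, -0.07981071,  0.24412115]), np.float64(0.8846501456946356))
lb (array([ 0.59171874, -0.05905457,  0.03981894]), np.float64(0.6507481307253329))
rb (array([ 0.58942269, -0.09657067,  0.04121255]), np.float64(0.9806389636440258))
[ 0.6029 -0.0396  0.016 ]
[ 0.5988 -0.1188  0.016 ]
[ 0.6474 -0.1203  0.016 ]
[ 0.6521 -0.0435  0.016 ]
[ 0.6022 -0.1179  0.014 ]
[ 0.6511 -0.1191  0.014 ]
```

```bash
cat > go.py <<'E'
import sys,numpy as np
from workcell import bot
from scipy.spatial.transform import Rotation as Ro
def rel(p,rpy,s=None):
    s=s or bot.observe(); R0=Ro.from_euler("xyz",s["tool_rot"])
    t=R0.inv().apply(np.array(p)-s["position"])*1000
    r=(R0.inv()*Ro.from_euler("xyz",rpy)).as_rotvec(degrees=True)
    return t.round(1),r.round(2)
if __name__=="__main__":
    a=[float(x) for x in sys.argv[1:]]
    print(*rel(a[:3],a[3:]))
    s=bot.observe(); print(s["clock"],s["position"].round(4),s["tool_rot"].round(4),s["force"].round(2),s["grip_width"])
E
python3 go.py .486 -.050 .17 3.14159 0 -.06
```

```text
[ 458.4 -455.9   61.3] [-0.  -0.  17.8]
1.8 [ 0.1551 -0.6054  0.2313] [-3.1415 -0.      0.2508] [ 0.24 -0.02  1.02] 0.08544104450056983
```

```bash
python3 -m creep '[{"tx":458,"ty":-456,"rz":17.8},{"tx":458,"ty":-456,"rz":17.8},{"tx":458,"ty":-456,"rz":17.8},{"tx":458,"ty":-456,"rz":17.8},{"tx":458,"ty":-456,"rz":17.8},{"tx":458,"ty":-456,"rz":17.8},{"tx":458,"ty":-456,"rz":17.8},{"tx":458,"ty":-456,"rz":17.8}]' 20; python3 go.py .486 -.050 .15 3.14159 0 -.06
```

```text
[ 458.4 -455.9   81.3] [-0.  -0.  17.8]
1.8 [ 0.1551 -0.6054  0.2313] [-3.1415 -0.      0.2508] [ 0.24 -0.02  1.02] 0.08544104450056983schema error: expected keys rx, ry, rz, tx, ty, tz, hand
```

All keys are required.

```bash
python3 -m creep '[{"rx":0,"ry":0,"rz":17.8,"tx":458,"ty":-456,"tz":0,"hand":-1},{"rx":0,"ry":0,"rz":17.8,"tx":458,"ty":-456,"tz":0,"hand":-1},{"rx":0,"ry":0,"rz":17.8,"tx":458,"ty":-456,"tz":0,"hand":-1},{"rx":0,"ry":0,"rz":17.8,"tx":458,"ty":-456,"tz":0,"hand":-1},{"rx":0,"ry":0,"rz":17.8,"tx":458,"ty":-456,"tz":0,"hand":-1},{"rx":0,"ry":0,"rz":17.8,"tx":458,"ty":-456,"tz":0,"hand":-1},{"rx":0,"ry":0,"rz":17.8,"tx":458,"ty":-456,"tz":0,"hand":-1},{"rx":0,"ry":0,"rz":17.8,"tx":458,"ty":-456,"tz":0,"hand":-1}]' 20; python3 go.py .486 -.050 .15 3.14159 0 -.06
```

```text
clock: 2.6
position: [0.3603, -0.26, 0.2316]
tool_rot: [3.141, -0.001, -0.06]
force: [1.3, -0.5, 0.6]
grip_width: 0.0857
[ 112.8 -217.2   81.6] [ 0.03 -0.04  0.  ]
2.6 [ 0.3603 -0.26    0.2316] [ 3.1411e+00 -7.0000e-04 -6.0000e-02] [ 1.29 -0.54  0.57] 0.08573994513655087
```

```bash
python3 -m creep '[{"rx":0,"ry":0,"rz":0,"tx":113,"ty":-217,"tz":80,"hand":-1},{"rx":0,"ry":0,"rz":0,"tx":113,"ty":-217,"tz":80,"hand":-1},{"rx":0,"ry":0,"rz":0,"tx":113,"ty":-217,"tz":80,"hand":-1},{"rx":0,"ry":0,"rz":0,"tx":113,"ty":-217,"tz":80,"hand":-1},{"rx":0,"ry":0,"rz":0,"tx":113,"ty":-217,"tz":80,"hand":-1},{"rx":0,"ry":0,"rz":0,"tx":113,"ty":-217,"tz":80,"hand":-1},{"rx":0,"ry":0,"rz":0,"tx":113,"ty":-217,"tz":80,"hand":-1},{"rx":0,"ry":0,"rz":0,"tx":113,"ty":-217,"tz":80,"hand":-1}]' 20; python3 go.py .486 -.050 .032 3.14159 0 -.06
python3 - <<'E'
from workcell import bot,viewer
import cv2
for n in ("side","top"):
    f=viewer.grab_frame(n); cv2.imwrite(f"pics/{n}1.png",cv2.resize(f["pixels"][100:260,200:400],None,fx=3,fy=3))
E
```

```text
clock: 3.4
position: [0.4851, -0.0528, 0.1515]
tool_rot: [3.141, 0.0, -0.061]
force: [0.2, -1.0, 0.1]
grip_width: 0.0856
[  0.8  -2.9 119.5] [ 0.03  0.01 -0.03]
3.4 [ 0.4851 -0.0528  0.1515] [ 3.1411e+00  1.0000e-04 -6.0600e-02] [ 0.19 -1.04  0.06] 0.08561147809110971
```

View pics/side1.png

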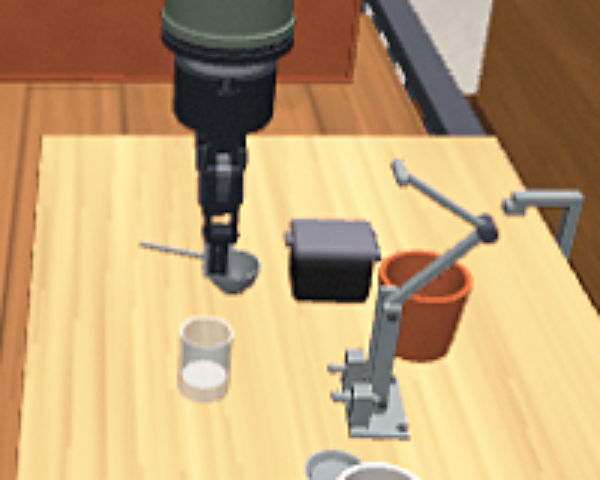

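View pics/top1.png

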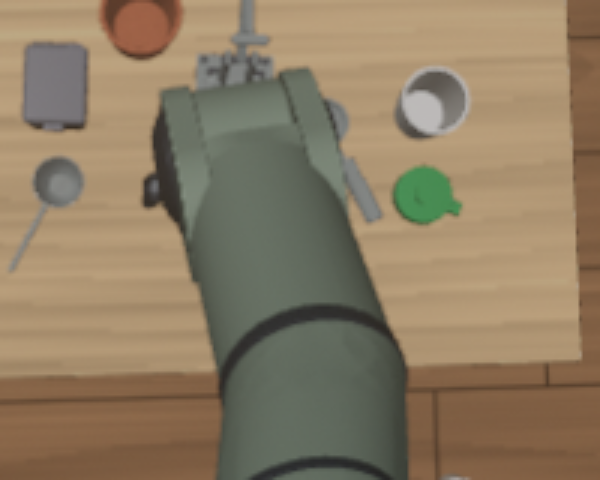

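The gripper is above the glass: fingertips at about (218,272) in the crop, glass at (206,360). Descend.

```bash
python3 -m creep '[{"rx":0,"ry":0,"rz":0,"tx":1,"ty":-2,"tz":50,"hand":-1},{"rx":0,"ry":0,"rz":0,"tx":1,"ty":-2,"tz":90,"hand":-1},{"rx":0,"ry":0,"rz":0,"tx":1,"ty":-2,"tz":119,"hand":-1},{"rx":0,"ry":0,"rz":0,"tx":1,"ty":-2,"tz":119,"hand":-1},{"rx":0,"ry":0,"rz":0,"tx":1,"ty":-2,"tz":119,"hand":-1}]' 20
python3 - <<'E'
from workcell import bot,viewer
import cv2
for n in ("side",):
    f=viewer.grab_frame(n); cv2.imwrite(f"pics/{n}2.png",cv2.resize(f["pixels"][100:260,200:400],None,fx=3,fy=3))
E
```

```text
clock: 4.0
position: [0.4865, -0.0507, 0.0331]
tool_rot: [3.141, 0.0, -0.061]
force: [-0.0, -0.1, 1.2]
grip_width: 0.0853
```

View pics/side2.png

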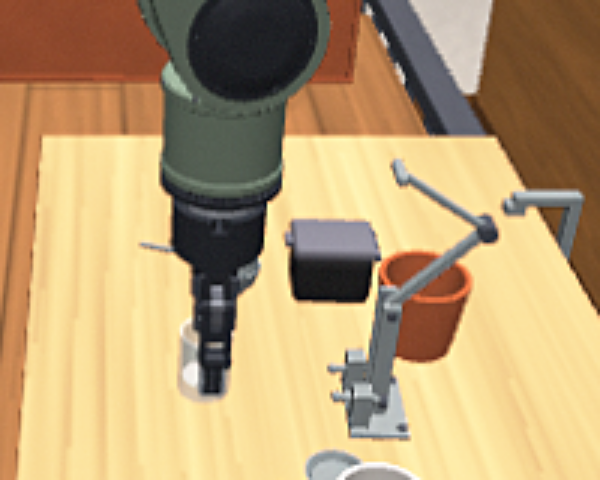

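Run:
```python
from h import *; import pickle
fs=pickle.load(open("f0.pkl","rb"));f=fs["side"]
for P in ([.4865,-.1,.04],[.4865,-.05,.04],[.4865,-.05,.012],[.4865,-.05,.072],[.48,-.05,.012],[.48,-.05,.072]):
    print(P,((proj(f,P)[0]-[200,100])*3).round(1))
```

```text
[0.4865, -0.1, 0.04] [211.9 400.6]
[0.4865, -0.05, 0.04] [207.2 363.1]
[0.4865, -0.05, 0.012] [205.7 388.4]
[0.4865, -0.05, 0.072] [208.9 333.3]
[0.48, -0.05, 0.012] [198.3 388.5]
[0.48, -0.05, 0.072] [201.2 333.3]
```

```bash
python3 -m creep '[{"rx":0,"ry":0,"rz":0,"tx":-2,"ty":0,"tz":0,"hand":-1},{"rx":0,"ry":0,"rz":0,"tx":-2,"ty":0,"tz":0,"hand":1},{"rx":0,"ry":0,"rz":0,"tx":-2,"ty":0,"tz":0,"hand":1},{"rx":0,"ry":0,"rz":0,"tx":-2,"ty":0,"tz":0,"hand":1},{"rx":0,"ry":0,"rz":0,"tx":-2,"ty":0,"tz":0,"hand":1},{"rx":0,"ry":0,"rz":0,"tx":-2,"ty":0,"tz":0,"hand":1},{"rx":0,"ry":0,"rz":0,"tx":-2,"ty":0,"tz":0,"hand":1}]' 20; python3 go.py .542 -.0743 .034 3.14159 0 -.06
```

```text
clock: 4.75
position: [0.4849, -0.0499, 0.0329]
tool_rot: [3.142, -0.001, -0.06]
force: [-2.1, -0.3, 12.0]
grip_width: 0.0455
[58.5 21.  -1.1] [ 0.   -0.05  0.01]
4.75 [ 0.4849 -0.0499  0.0329] [ 3.1415e+00 -8.0000e-04 -5.9900e-02] [-2.12 -0.28 12.05] 0.04549875501310873
```

```bash
python3 -m creep '[{"rx":0,"ry":0,"rz":0,"tx":0,"ty":0,"tz":-6,"hand":1},{"rx":0,"ry":0,"rz":0,"tx":0,"ty":0,"tz":-6,"hand":1},{"rx":0,"ry":0,"rz":0,"tx":25,"ty":9,"tz":-6,"hand":1},{"rx":0,"ry":0,"rz":0,"tx":50,"ty":18,"tz":-6,"hand":1},{"rx":0,"ry":0,"rz":0,"tx":58,"ty":21,"tz":-6,"hand":1},{"rx":0,"ry":0,"rz":0,"tx":58,"ty":21,"tz":-6,"hand":1},{"rx":0,"ry":0,"rz":0,"tx":58,"ty":21,"tz":-6,"hand":1}]' 20
python3 - <<'E'
from workcell import bot,viewer
import cv2
f=viewer.grab_frame("side"); cv2.imwrite(f"pics/side3.png",cv2.resize(f["pixels"][100:260,200:400],None,fx=3,fy=3))
E
```

```text
clock: 5.45
position: [0.5402, -0.074, 0.038]
tool_rot: [-3.141, 0.001, -0.06]
force: [-0.0, 0.6, -0.5]
grip_width: 0.0456
```

View pics/side3.png

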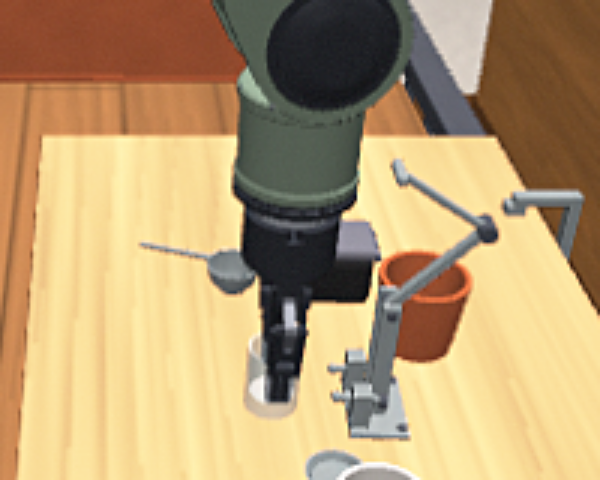

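```bash
python3 -m creep '[{"rx":0,"ry":0,"rz":0,"tx":0,"ty":0,"tz":3,"hand":1},{"rx":0,"ry":0,"rz":0,"tx":0,"ty":0,"tz":5,"hand":1},{"rx":0,"ry":0,"rz":0,"tx":0,"ty":0,"tz":5,"hand":1}]' 20
```

```text
clock: 5.8
position: [0.5408, -0.0741, 0.0331]
tool_rot: [-3.142, 0.0, -0.06]
force: [0.2, -0.1, -1.5]
grip_width: 0.0456
```

```bash
python3 -m creep '[{"rx":0,"ry":0,"rz":0,"tx":0,"ty":0,"tz":1,"hand":1},{"rx":0,"ry":0,"rz":0,"tx":0,"ty":0,"tz":1,"hand":1}]' 20
```

```text
clock: 6.0
position: [0.5411, -0.0741, 0.0328]
tool_rot: [3.142, -0.0, -0.06]
force: [-4.4, 0.9, 14.0]
grip_width: 0.0458
```

```bash
python3 -m creep '[{"rx":0,"ry":0,"rz":0,"tx":0,"ty":0,"tz":-0.7,"hand":1},{"rx":0,"ry":0,"rz":0,"tx":0,"ty":0,"tz":-0.7,"hand":-1},{"rx":0,"ry":0,"rz":0,"tx":0,"ty":0,"tz":-0.7,"hand":-1},{"rx":0,"ry":0,"rz":0,"tx":0,"ty":0,"tz":-0.7,"hand":-1},{"rx":0,"ry":0,"rz":0,"tx":0,"ty":0,"tz":-0.7,"hand":-1},{"rx":0,"ry":0,"rz":0,"tx":0,"ty":0,"tz":-0.7,"hand":-1}]' 20
python3 -m creep '[{"rx":0,"ry":0,"rz":0,"tx":0,"ty":0,"tz":-40,"hand":-1},{"rx":0,"ry":0,"rz":0,"tx":0,"ty":0,"tz":-72,"hand":-1},{"rx":0,"ry":0,"rz":0,"tx":-42,"ty":0,"tz":-72,"hand":1},{"rx":0,"ry":0,"rz":0,"tx":-42,"ty":0,"tz":-72,"hand":1},{"rx":0,"ry":0,"rz":0,"tx":-42,"ty":0,"tz":-72,"hand":1},{"rx":0,"ry":0,"rz":0,"tx":-42,"ty":0,"tz":-72,"hand":1},{"rx":0,"ry":0,"rz":0,"tx":-42,"ty":0,"tz":-72,"hand":1},{"rx":0,"ry":0,"rz":0,"tx":-42,"ty":0,"tz":-72,"hand":1}]' 20
python3 - <<'E'
from workcell import bot,viewer
import cv2
for n in ("side","top"):
    f=viewer.grab_frame(n); cv2.imwrite(f"pics/{n}4.png",cv2.resize(f["pixels"][100:260,200:400],None,fx=3,fy=3))
    for d in viewer.outline_of("glass_center",f)[:3]: print(n,d["bbox"],d["score"])
E
```

```text
clock: 6.6
position: [0.5412, -0.0743, 0.033]
tool_rot: [-3.142, 0.0, -0.06]
force: [0.4, 0.2, 0.5]
grip_width: 0.0855
clock: 7.4
position: [0.4996, -0.0717, 0.1047]
tool_rot: [-3.141, 0.0, -0.06]
force: [1.0, 0.2, 0.4]
grip_width: 0.0001
side [127.1, 287.6, 146.4, 315.4] 0.64
side [281.9, 211.3, 301.3, 244.0] 0.58
```

View pics/side4.png

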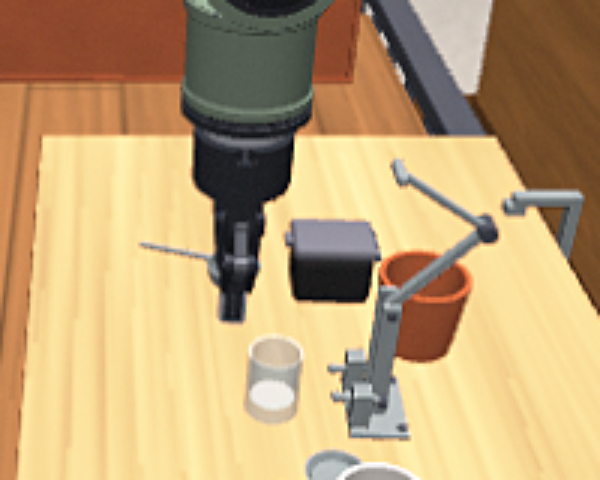

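View pics/top4.png

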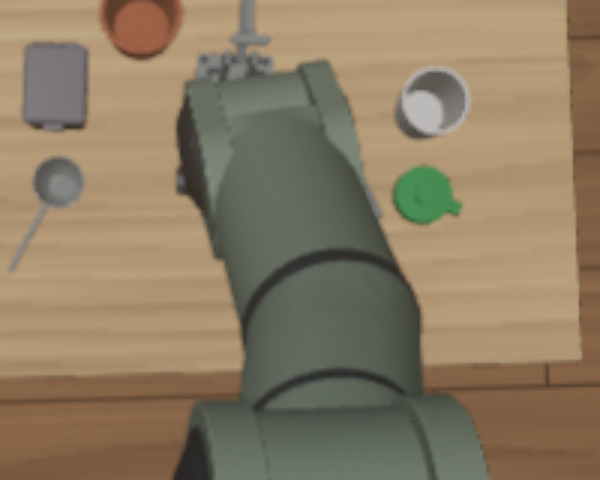

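The glass stands upright at about (0.541, -0.074). I tilt the tool back 15° and lower the shut fingertips behind it, to stud height.

```bash
python3 go.py .4985 -.0718 .0370 3.14159 -.262 -.06
```

```text
[-0.8  0.1 67.9] [-0.000e+00  1.502e+01  1.000e-02]
7.6 [ 0.4993 -0.0718  0.1049] [-3.1415e+00  2.0000e-04 -5.9900e-02] [-0.55 -0.25  0.36] -1.159082468125434e-05
```

```bash
python3 -m creep '[{"rx":0,"ry":8,"rz":0,"tx":-1,"ty":0,"tz":0,"hand":1},{"rx":0,"ry":15,"rz":0,"tx":-1,"ty":0,"tz":10,"hand":1},{"rx":0,"ry":15,"rz":0,"tx":-1,"ty":0,"tz":50,"hand":1},{"rx":0,"ry":15,"rz":0,"tx":-1,"ty":0,"tz":68,"hand":1},{"rx":0,"ry":15,"rz":0,"tx":-1,"ty":0,"tz":68,"hand":1},{"rx":0,"ry":15,"rz":0,"tx":-1,"ty":0,"tz":68,"hand":1},{"rx":0,"ry":15,"rz":0,"tx":-1,"ty":0,"tz":68,"hand":1}]' 20;python3 go.py .53 -.0737 .0370 3.14159 -.262 -.06
python3 - <<'E'
from workcell import bot,viewer
import cv2
for n in ("side",):
    f=viewer.grab_frame(n); cv2.imwrite(f"pics/{n}5.png",cv2.resize(f["pixels"][100:260,200:400],None,fx=3,fy=3))
E
```

```text
clock: 8.3
position: [0.5034, -0.0742, 0.0451]
tool_rot: [-3.139, -0.244, -0.058]
force: [0.5, -0.4, -0.1]
grip_width: -0.0006
[23.7 -2.  14.3] [-0.19  1.03  0.11]
8.3 [ 0.5034 -0.0742  0.0451] [-3.1387 -0.244  -0.058 ] [ 0.47 -0.42 -0.07] -0.0005754901716126475
```

View pics/side5.png

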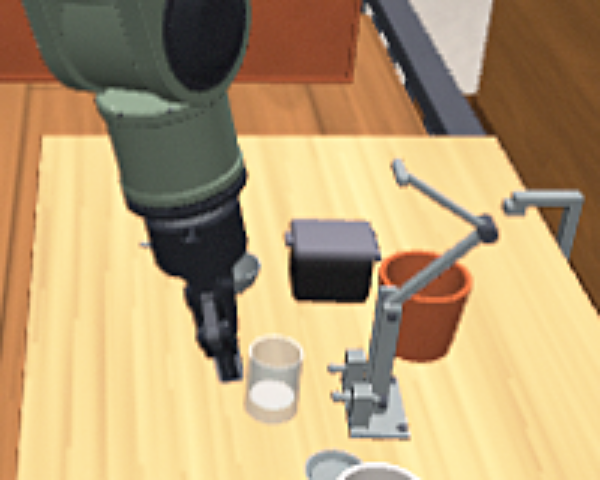

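Run:
```python
from workcell import bot
s=bot.observe(); print(s["clock"],s["qpos"].round(3),s["qd"].round(3),s["position"].round(4),s["tool_rot"].round(4),s["force"].round(2))
```

```text
8.35 [ 0.206  0.586 -0.229  2.225  0.941  0.162 -2.519] [-0.009 -0.018  0.008  0.001 -0.023  0.001 -0.004] [ 0.5036 -0.0742  0.0456] [-3.1385 -0.2446 -0.0603] [-0.19  0.75  1.36]
```

```bash
python3 go.py .4985 -.0718 .0375 3.14159 -.122 -.06; python3 -m creep '[{"rx":0,"ry":-5,"rz":0,"tx":-6,"ty":-1,"tz":0,"hand":1},{"rx":0,"ry":-7,"rz":0,"tx":-6,"ty":-1,"tz":0,"hand":1},{"rx":0,"ry":-7,"rz":0,"tx":-6,"ty":-2,"tz":0,"hand":1}]' 20
python3 - <<'E'
from workcell import bot
s=bot.observe(); print(s["clock"],s["qpos"].round(3),s["qd"].round(3),s["position"].round(4),s["tool_rot"].round(4),s["force"].round(2))
E
```

```text
[-7.  -2.1  6.6] [-0.17 -7.02 -0.  ]
8.35 [ 0.5036 -0.0742  0.0456] [-3.1385 -0.2446 -0.0603] [-0.19  0.75  1.36] 0.00027717546870726376
clock: 8.65
position: [0.4991, -0.0719, 0.045]
tool_rot: [-3.137, -0.123, -0.062]
force: [0.7, 0.8, -0.6]
grip_width: -0.0001
8.65 [ 0.403  0.635 -0.494  2.129  0.771  0.418 -2.328] [-0.089 -0.022  0.108  0.073  0.115 -0.134 -0.147] [ 0.4991 -0.0719  0.045 ] [-3.1372 -0.1233 -0.0617] [ 0.71  0.84 -0.63]
```

```bash
python3 go.py .4975 -.0717 .0380 3.14159 -.122 -.06; python3 -m creep '[{"rx":0,"ry":0,"rz":0,"tx":-2,"ty":0,"tz":6.9,"hand":1},{"rx":0,"ry":0,"rz":0,"tx":-2,"ty":0,"tz":6.9,"hand":1},{"rx":0,"ry":0,"rz":0,"tx":-2,"ty":0,"tz":6.9,"hand":1}]' 20
python3 - <<'E'
from workcell import bot
s=bot.observe(); print(s["clock"],s["qpos"].round(3),s["qd"].round(3),s["position"].round(4),s["tool_rot"].round(4),s["force"].round(2))
E
python3 go.py .5475 -.0747 .0380 3.14159 -.122 -.06
```

```text
[-2.4 -0.1  6.7] [-0.24 -0.07 -0.1 ]
8.65 [ 0.4991 -0.0719  0.045 ] [-3.1372 -0.1233 -0.0617] [ 0.71  0.84 -0.63] -6.373713906625159e-05
clock: 8.95
position: [0.4964, -0.0714, 0.0371]
tool_rot: [-3.14, -0.123, -0.057]
force: [-1.2, -0.0, 1.0]
grip_width: -0.0002
8.95 [ 0.382  0.645 -0.469  2.138  0.795  0.395 -2.35 ] [ 0.01  -0.003 -0.016 -0.009 -0.007  0.011  0.01 ] [ 0.4964 -0.0714  0.0371] [-3.1397 -0.123  -0.0573] [-1.17 -0.    1.03]
[50.9  0.4  5.3] [-0.13 -0.06  0.15]
8.95 [ 0.4964 -0.0714  0.0371] [-3.1397 -0.123  -0.0573] [-1.17 -0.    1.03] -0.00023826586527878144
```

```bash
python3 -m creep '[{"rx":0,"ry":0,"rz":0,"tx":4,"ty":0,"tz":-0.3,"hand":1},{"rx":0,"ry":0,"rz":0,"tx":9,"ty":0,"tz":0.3,"hand":1},{"rx":0,"ry":0,"rz":0,"tx":14,"ty":0,"tz":0.9,"hand":1},{"rx":0,"ry":0,"rz":0,"tx":19,"ty":0,"tz":1.5,"hand":1},{"rx":0,"ry":0,"rz":0,"tx":24,"ty":0,"tz":2.1,"hand":1},{"rx":0,"ry":0,"rz":0,"tx":28,"ty":0,"tz":2.6,"hand":1},{"rx":0,"ry":0,"rz":0,"tx":29,"ty":0,"tz":2.7,"hand":1},{"rx":0,"ry":0,"rz":0,"tx":29,"ty":0,"tz":2.7,"hand":1}]' 20
python3 - <<'E'
from workcell import bot,viewer
import cv2
s=bot.observe(); print(s["clock"],s["qpos"].round(3),s["position"].round(4),s["tool_rot"].round(4),s["force"].round(2))
f=viewer.grab_frame("side"); cv2.imwrite(f"pics/side6.png",cv2.resize(f["pixels"][160:260,240:360],None,fx=5,fy=5,interpolation=cv2.INTER_CUBIC))
s=bot.observe(); print(s["force"].round(2))
f=viewer.grab_frame("top"); cv2.imwrite(f"pics/top6.png",cv2.resize(f["pixels"][80:180,230:330],None,fx=5,fy=5,interpolation=cv2.INTER_CUBIC))
E
```

```text
clock: 9.75
position: [0.526, -0.0733, 0.0381]
tool_rot: [-3.139, -0.123, -0.058]
force: [0.3, 1.1, 0.6]
grip_width: 0.0002
9.75 [ 0.4    0.676 -0.499  2.063  0.764  0.451 -2.304] [ 0.526  -0.0733  0.0381] [-3.1388 -0.123  -0.0583] [0.3  1.11 0.55]
[0.12 0.11 0.24]
```

View pics/side6.png

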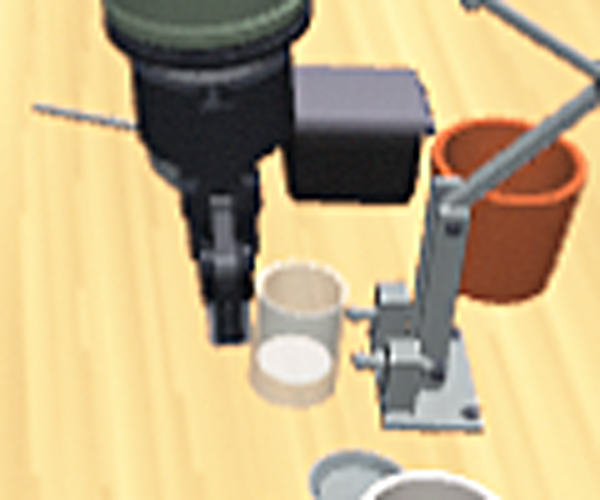

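View pics/top6.png

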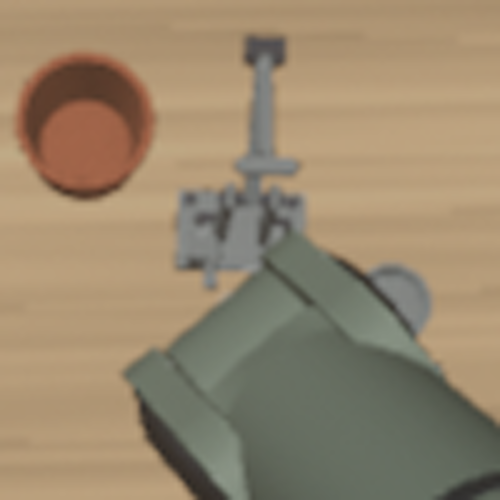

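The glass is upright, with its right edge close to the stud balls at about (350,315) and (360,360) in the crop. Creep on, feeling the force.

```bash
python3 -m creep '[{"rx":0,"ry":0,"rz":0,"tx":1,"ty":0,"tz":0.1,"hand":1},{"rx":0,"ry":0,"rz":0,"tx":2,"ty":0,"tz":0.2,"hand":1}]' 
python3 -m creep '[{"rx":0,"ry":0,"rz":0,"tx":1,"ty":0,"tz":0.1,"hand":1},{"rx":0,"ry":0,"rz":0,"tx":1,"ty":0,"tz":0.1,"hand":1}]'
```

```text
clock: 10.05
position: [0.5279, -0.0735, 0.0382]
tool_rot: [-3.139, -0.123, -0.058]
force: [-0.3, 0.1, -0.1]
grip_width: -0.0004
clock: 10.25
position: [0.5291, -0.0735, 0.0382]
tool_rot: [-3.139, -0.123, -0.058]
force: [-0.0, 0.2, 0.8]
grip_width: -0.0003
```

```bash
python3 -m creep '[{"rx":0,"ry":0,"rz":0,"tx":0.5,"ty":0,"tz":0.06,"hand":1},{"rx":0,"ry":0,"rz":0,"tx":0.5,"ty":0,"tz":0.06,"hand":1}]' 
python3 -m creep '[{"rx":0,"ry":0,"rz":0,"tx":0.5,"ty":0,"tz":0.06,"hand":1},{"rx":0,"ry":0,"rz":0,"tx":0.5,"ty":0,"tz":0.06,"hand":1}]'
```

```text
clock: 10.45
position: [0.5295, -0.0735, 0.0383]
tool_rot: [-3.139, -0.123, -0.058]
force: [-0.5, -0.6, 0.1]
grip_width: 0.0003
clock: 10.65
position: [0.53, -0.0735, 0.0382]
tool_rot: [-3.139, -0.123, -0.058]
force: [-0.3, -0.8, -0.6]
grip_width: -0.0001
```

```bash
python3 -m creep '[{"rx":0,"ry":0,"rz":0,"tx":0.3,"ty":0,"tz":0.04,"hand":1},{"rx":0,"ry":0,"rz":0,"tx":0.6,"ty":0,"tz":0.07,"hand":1}]'
```

```text
clock: 10.85
position: [0.5306, -0.0736, 0.0383]
tool_rot: [-3.139, -0.123, -0.058]
force: [-0.5, -0.2, -0.8]
grip_width: 0.0003
```

```bash
python3 -m creep '[{"rx":0,"ry":0,"rz":0,"tx":0.3,"ty":0,"tz":0.04,"hand":1},{"rx":0,"ry":0,"rz":0,"tx":0.6,"ty":0,"tz":0.07,"hand":1}]'
```

```text
clock: 11.05
position: [0.5312, -0.0736, 0.0383]
tool_rot: [-3.139, -0.123, -0.058]
force: [-0.9, -0.1, -1.1]
grip_width: -0.0
```

```bash
python3 -m creep '[{"rx":0,"ry":0,"rz":0,"tx":0.3,"ty":0,"tz":0.04,"hand":1},{"rx":0,"ry":0,"rz":0,"tx":0.6,"ty":0,"tz":0.07,"hand":1}]'
python3 - <<'E'
from workcell import bot,viewer
from h import *
f=viewer.grab_frame("side"); cv2.imwrite(f"pics/side7.png",cv2.resize(f["pixels"][160:260,240:360],None,fx=5,fy=5,interpolation=cv2.INTER_CUBIC))
for d in viewer.outline_of("glass_center",f)[:4]: print(d["bbox"],d["score"])
for x in (.556,.56,.565,.57):
    p=proj(f,cyl(x,-.0755,.012,.06,.023)); print(x,p.min(0).round(1),p.max(0).round(1))
E
```

```text
clock: 11.25
position: [0.5318, -0.0737, 0.0383]
tool_rot: [-3.139, -0.123, -0.058]
force: [-0.7, -0.3, -0.3]
grip_width: -0.0004
[290.7, 213.0, 310.5, 242.1] 0.81
[127.2, 287.5, 149.6, 315.6] 0.78
[329.6, 154.6, 362.0, 204.5] 0.45
0.556 [287.3 211.4] [307.5 241.4]
0.56 [288.8 211.4] [309.1 241.3]
0.565 [290.8 211.4] [311.1 241.3]
0.57 [292.7 211.4] [313.1 241.3]
```

View pics/side7.png

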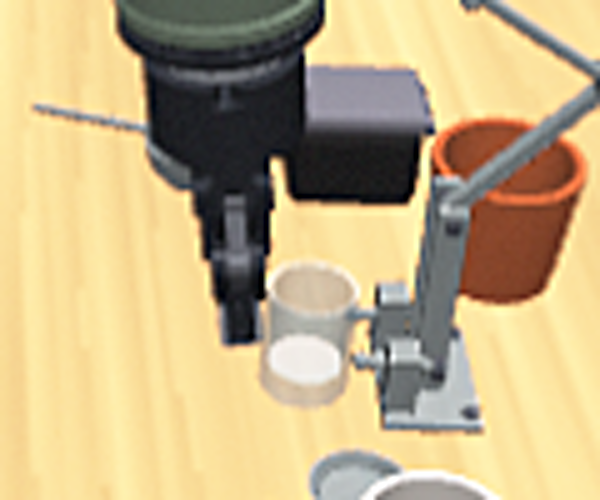

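```bash
python3 -m creep '[{"rx":0,"ry":0,"rz":0,"tx":0.3,"ty":0,"tz":0.04,"hand":1},{"rx":0,"ry":0,"rz":0,"tx":0.6,"ty":0,"tz":0.07,"hand":1}]'
```

```text
clock: 11.55
position: [0.5324, -0.0737, 0.0383]
tool_rot: [-3.139, -0.123, -0.058]
force: [-0.8, 0.0, 0.1]
grip_width: -0.0001
```

```bash
python3 -m creep '[{"rx":0,"ry":0,"rz":0,"tx":0.3,"ty":0,"tz":0.04,"hand":1},{"rx":0,"ry":0,"rz":0,"tx":0.6,"ty":0,"tz":0.07,"hand":1}]'
```

```text
clock: 11.75
position: [0.533, -0.0738, 0.0383]
tool_rot: [-3.139, -0.123, -0.058]
force: [0.0, 0.0, -0.1]
grip_width: 0.0
```

```bash
python3 -m creep '[{"rx":0,"ry":0,"rz":0,"tx":0.3,"ty":0,"tz":0.04,"hand":1},{"rx":0,"ry":0,"rz":0,"tx":0.6,"ty":0,"tz":0.07,"hand":1}]'
```

```text
clock: 11.95
position: [0.5336, -0.0738, 0.0383]
tool_rot: [-3.139, -0.123, -0.058]
force: [-0.1, -0.1, 0.0]
grip_width: -0.0002
```

```bash
python3 -m creep '[{"rx":0,"ry":0,"rz":0,"tx":0.3,"ty":0,"tz":0.04,"hand":1},{"rx":0,"ry":0,"rz":0,"tx":0.4,"ty":0,"tz":0.05,"hand":1}]'
```

```text
clock: 12.15
position: [0.534, -0.0738, 0.0383]
tool_rot: [-3.139, -0.123, -0.058]
force: [-0.8, 1.1, -0.1]
grip_width: 0.0003
```

```bash
python3 -m creep '[{"rx":0,"ry":0,"rz":0,"tx":0.3,"ty":0,"tz":0.04,"hand":1},{"rx":0,"ry":0,"rz":0,"tx":0.4,"ty":0,"tz":0.05,"hand":1}]'
```

```text
clock: 12.35
position: [0.5344, -0.0738, 0.0383]
tool_rot: [-3.139, -0.123, -0.058]
force: [-0.7, -0.0, -0.7]
grip_width: 0.0001
```

```bash
python3 -m creep '[{"rx":0,"ry":0,"rz":0,"tx":0.3,"ty":0,"tz":0.04,"hand":1},{"rx":0,"ry":0,"rz":0,"tx":0.4,"ty":0,"tz":0.05,"hand":1}]'
```

```text
clock: 12.55
position: [0.5348, -0.0738, 0.0383]
tool_rot: [-3.139, -0.123, -0.058]
force: [-0.6, 0.1, 0.4]
grip_width: -0.0
```

```bash
python3 -m creep '[{"rx":0,"ry":0,"rz":0,"tx":0.3,"ty":0,"tz":0.04,"hand":1},{"rx":0,"ry":0,"rz":0,"tx":0.4,"ty":0,"tz":0.05,"hand":1}]'
```

```text
clock: 12.75
position: [0.5352, -0.0738, 0.0383]
tool_rot: [-3.139, -0.123, -0.058]
force: [-0.4, -0.6, 0.8]
grip_width: 0.0
```

```bash
python3 -m creep '[{"rx":0,"ry":0,"rz":0,"tx":0.3,"ty":0,"tz":0.04,"hand":1},{"rx":0,"ry":0,"rz":0,"tx":0.4,"ty":0,"tz":0.05,"hand":1}]'
```

```text
clock: 12.95
position: [0.5355, -0.0738, 0.0382]
tool_rot: [-3.139, -0.123, -0.058]
force: [-1.8, -0.1, 0.3]
grip_width: -0.0001
```

```bash
python3 -m creep '[{"rx":0,"ry":0,"rz":0,"tx":0.3,"ty":0,"tz":0.04,"hand":1},{"rx":0,"ry":0,"rz":0,"tx":0.4,"ty":0,"tz":0.05,"hand":1}]'
python3 - <<'E'
from workcell import bot,viewer
from h import *
f=viewer.grab_frame("side"); cv2.imwrite(f"pics/side8.png",cv2.resize(f["pixels"][160:260,240:360],None,fx=5,fy=5,interpolation=cv2.INTER_CUBIC))
for d in viewer.outline_of("glass_center",f)[:2]: print(d["bbox"],d["score"])
E
```

```text
clock: 13.15
position: [0.5358, -0.0738, 0.0382]
tool_rot: [-3.139, -0.123, -0.058]
force: [-2.4, 1.4, 0.8]
grip_width: 0.0001
[293.0, 211.8, 313.3, 244.5] 0.82
[126.5, 286.9, 147.0, 315.3] 0.63
```

View pics/side8.png

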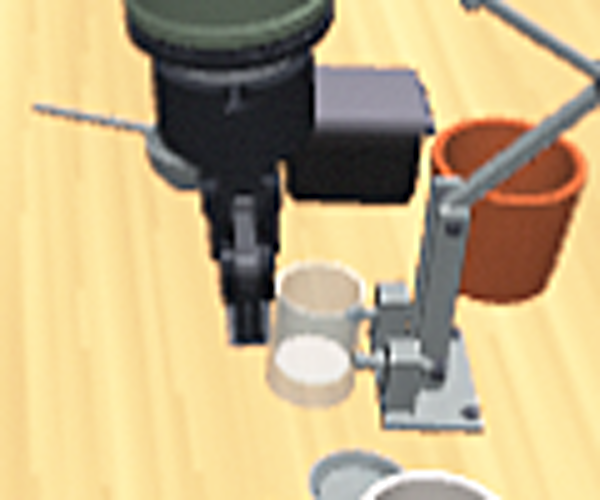

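Resistance is building (−2.4 N). Continue in 0.2 mm steps.

```bash
python3 -m creep '[{"rx":0,"ry":0,"rz":0,"tx":0.2,"ty":0,"tz":0.02,"hand":1},{"rx":0,"ry":0,"rz":0,"tx":0.2,"ty":0,"tz":0.02,"hand":1}]'
```

```text
clock: 13.45
position: [0.536, -0.0738, 0.0382]
tool_rot: [-3.139, -0.123, -0.058]
force: [-4.3, 1.3, 0.7]
grip_width: -0.0001
```

```bash
python3 -m creep '[{"rx":0,"ry":0,"rz":0,"tx":0.2,"ty":0,"tz":0.02,"hand":1},{"rx":0,"ry":0,"rz":0,"tx":0.2,"ty":0,"tz":0.02,"hand":1}]'
```

```text
clock: 13.65
position: [0.5362, -0.0739, 0.0382]
tool_rot: [-3.139, -0.123, -0.058]
force: [-4.7, 1.7, 0.4]
grip_width: 0.0001
```

```bash
python3 -m creep '[{"rx":0,"ry":0,"rz":0,"tx":0.2,"ty":0,"tz":0.02,"hand":1},{"rx":0,"ry":0,"rz":0,"tx":0.2,"ty":0,"tz":0.02,"hand":1}]'
```

```text
clock: 13.85
position: [0.5363, -0.0738, 0.0382]
tool_rot: [-3.139, -0.122, -0.058]
force: [-5.5, 1.5, 0.8]
grip_width: -0.0
```

```bash
python3 -m creep '[{"rx":0,"ry":0,"rz":0,"tx":0,"ty":-0.2,"tz":0,"hand":1},{"rx":0,"ry":0,"rz":0,"tx":0,"ty":-0.2,"tz":0,"hand":1}]'
```

```text
clock: 14.05
position: [0.5364, -0.0737, 0.0382]
tool_rot: [-3.139, -0.123, -0.058]
force: [-4.5, 2.0, 0.7]
grip_width: 0.0001
```

```bash
python3 -m creep '[{"rx":0,"ry":0,"rz":0,"tx":0.3,"ty":0,"tz":0.03,"hand":1},{"rx":0,"ry":0,"rz":0,"tx":0.3,"ty":0,"tz":0.03,"hand":1}]'
```

```text
clock: 14.25
position: [0.5366, -0.0737, 0.0382]
tool_rot: [-3.139, -0.122, -0.058]
force: [-6.5, 2.2, 0.9]
grip_width: -0.0001
```

```bash
python3 -m creep '[{"rx":0,"ry":0,"rz":0,"tx":0,"ty":-0.3,"tz":0,"hand":1},{"rx":0,"ry":0,"rz":0,"tx":0,"ty":-0.3,"tz":0,"hand":1}]'
```

```text
clock: 14.45
position: [0.5368, -0.0734, 0.0382]
tool_rot: [-3.139, -0.123, -0.058]
force: [-4.8, 1.6, 0.2]
grip_width: 0.0001
```

Run:
```python
from workcell import bot,viewer
from h import *
f=viewer.grab_frame("side"); s=8
a=cv2.resize(f["pixels"][200:252,270:345],None,fx=s,fy=s,interpolation=cv2.INTER_CUBIC)
cv2.imwrite("pics/s9.png",a)
b=a.copy()
for (x,y),c in (((.569,-.076),(0,0,255)),((.569,-.084),(255,0,0))):
    p=proj(f,cyl(x,y,.012,.06,.023)); q=((p-[270,200]+.5)*s).astype(np.int32)
    cv2.polylines(b,[q[:40].reshape(-1,1,2)],True,c,1); cv2.polylines(b,[q[40:].reshape(-1,1,2)],True,c,1)
cv2.imwrite("pics/s9o.png",b)
for d in viewer.outline_of("glass_center",f)[:2]: print(d["bbox"],d["score"])
print(bot.observe()["force"])
```

```text
[294.1, 214.8, 313.3, 243.1] 0.79
[129.3, 288.6, 148.5, 314.8] 0.77
[-6.02190675  2.09330265  0.22925005]
```

View pics/s9.png

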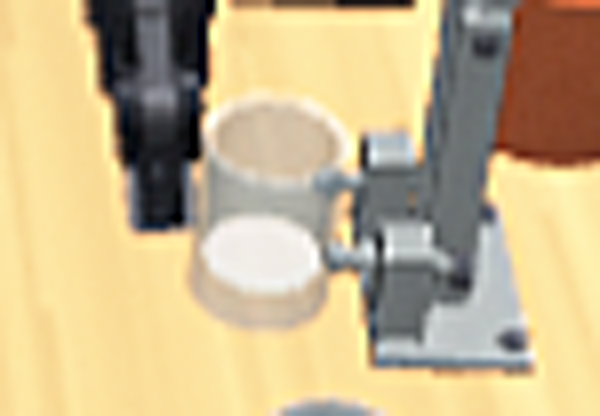

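View pics/s9o.png

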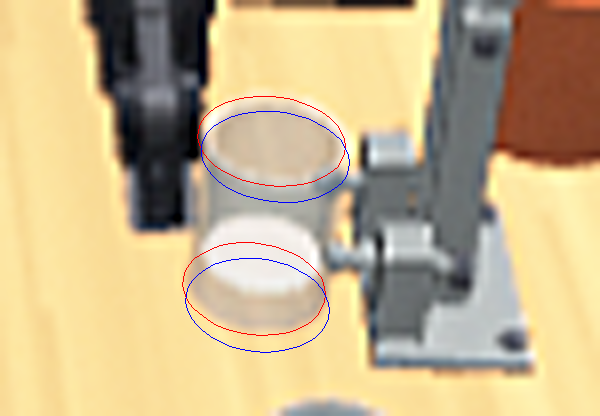

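```bash
python3 -m creep '[{"rx":0,"ry":0,"rz":0,"tx":0,"ty":0.3,"tz":0,"hand":1},{"rx":0,"ry":0,"rz":0,"tx":0,"ty":0.3,"tz":0,"hand":1}]'
```

```text
clock: 14.75
position: [0.5368, -0.0737, 0.0382]
tool_rot: [-3.139, -0.123, -0.058]
force: [-5.0, 1.8, 0.4]
grip_width: -0.0001
```

```bash
python3 -m creep '[{"rx":0,"ry":0,"rz":0,"tx":0,"ty":-0.6,"tz":0,"hand":1},{"rx":0,"ry":0,"rz":0,"tx":0,"ty":-0.6,"tz":0,"hand":1}]'
```

```text
clock: 14.95
position: [0.5371, -0.0731, 0.0384]
tool_rot: [-3.139, -0.123, -0.058]
force: [-3.3, 1.5, -0.3]
grip_width: 0.0
```

```bash
python3 -m creep '[{"rx":0,"ry":0,"rz":0,"tx":0,"ty":-0.6,"tz":0,"hand":1},{"rx":0,"ry":0,"rz":0,"tx":0,"ty":-0.6,"tz":0,"hand":1}]'
```

```text
clock: 15.15
position: [0.5373, -0.0726, 0.0384]
tool_rot: [-3.139, -0.124, -0.058]
force: [-2.4, 1.1, -1.4]
grip_width: 0.0
```

```bash
python3 -m creep '[{"rx":0,"ry":0,"rz":0,"tx":-10,"ty":0,"tz":-1,"hand":1},{"rx":0,"ry":0,"rz":0,"tx":-20,"ty":0,"tz":-2,"hand":1},{"rx":0,"ry":0,"rz":0,"tx":-20,"ty":-50,"tz":-50,"hand":1},{"rx":0,"ry":0,"rz":0,"tx":-30,"ty":-100,"tz":-50,"hand":1},{"rx":0,"ry":0,"rz":0,"tx":-40,"ty":-150,"tz":-50,"hand":1},{"rx":0,"ry":0,"rz":0,"tx":-40,"ty":-150,"tz":-50,"hand":1},{"rx":0,"ry":0,"rz":0,"tx":-40,"ty":-150,"tz":-50,"hand":1}]'
python3 - <<'E'
from workcell import bot,viewer
from h import *
import pickle
s=8; fs={}
for n,(x0,y0) in (("side",(270,200)),("top",(240,100))):
    f=viewer.grab_frame(n); fs[n]=f
    a=cv2.resize(f["pixels"][y0:y0+60,x0:x0+75],None,fx=s,fy=s,interpolation=cv2.INTER_CUBIC)
    for (x,y),c in (((.570,-.076),(0,0,255)),):
        p=proj(f,cyl(x,y,.012,.06,.023)); q=((p-[x0,y0]+.5)*s).astype(np.int32)
        cv2.polylines(a,[q[:40].reshape(-1,1,2)],True,c,1); cv2.polylines(a,[q[40:].reshape(-1,1,2)],True,c,1)
    cv2.imwrite(f"pics/{n}10.png",a)
    for d in viewer.outline_of("glass_center",f)[:3]: print(n,d["bbox"],d["score"])
pickle.dump(fs,open("f10.pkl","wb"))
E
```

```text
clock: 15.85
position: [0.499, 0.0832, 0.084]
tool_rot: [-3.138, -0.124, -0.053]
force: [-0.1, -0.9, 0.5]
grip_width: -0.0002
side [293.6, 213.4, 312.3, 242.1] 0.75
side [128.9, 286.9, 148.4, 314.0] 0.72
side [268.3, 277.4, 298.4, 305.5] 0.32
top [270.1, 134.7, 286.6, 152.9] 0.69
```

View pics/side10.png

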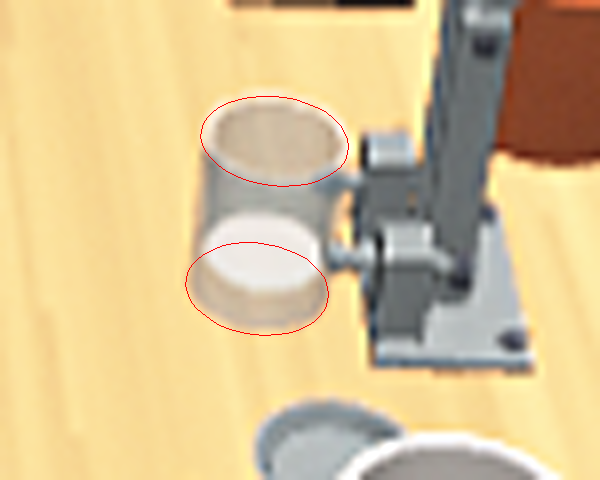

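View pics/top10.png

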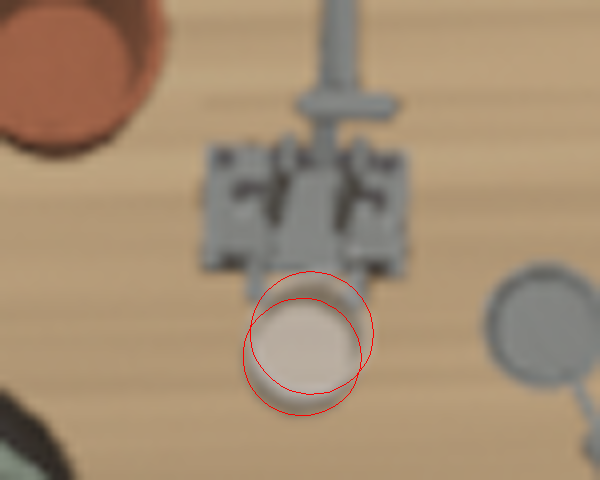

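The top view shows the glass standing centred between the two stud rods, at about (306,345) in the crop. The lateral force suggests that the fingertip met it off-centre, so I push again 2 mm further towards −y.

```bash
python3 go.py .5185 -.0745 .0385 3.14159 -.122 -.06
```

```text
[ 22.2 151.7  47.6] [-0.12 -0.05  0.04]
16.05 [0.4996 0.0785 0.0833] [-3.1396 -0.1229 -0.0593] [ 0.49 -0.41 -0.54] 0.00014670119681327128
```

```bash
python3 -m creep '[{"rx":0,"ry":0,"rz":0,"tx":5,"ty":50,"tz":0,"hand":1},{"rx":0,"ry":0,"rz":0,"tx":5,"ty":100,"tz":0,"hand":1},{"rx":0,"ry":0,"rz":0,"tx":5,"ty":150,"tz":0,"hand":1},{"rx":0,"ry":0,"rz":0,"tx":10,"ty":151.7,"tz":30,"hand":1},{"rx":0,"ry":0,"rz":0,"tx":22,"ty":151.7,"tz":47.6,"hand":1},{"rx":0,"ry":0,"rz":0,"tx":22,"ty":151.7,"tz":47.6,"hand":1},{"rx":0,"ry":0,"rz":0,"tx":22,"ty":151.7,"tz":47.6,"hand":1}]'; python3 go.py .5345 -.0755 .0385 3.14159 -.122 -.06
```

```text
clock: 16.75
position: [0.518, -0.0737, 0.0383]
tool_rot: [-3.139, -0.122, -0.059]
force: [0.1, 0.7, 0.1]
grip_width: -0.0003
[16.4  0.8  1.9] [-0.17  0.    0.05]
16.75 [ 0.518  -0.0737  0.0383] [-3.1387 -0.1219 -0.0591] [0.1  0.67 0.14] -0.0002911553612756071
```

```bash
python3 -m creep '[{"rx":0,"ry":0,"rz":0,"tx":5,"ty":1.5,"tz":0.6,"hand":1},{"rx":0,"ry":0,"rz":0,"tx":10,"ty":1.5,"tz":1.2,"hand":1},{"rx":0,"ry":0,"rz":0,"tx":14,"ty":1.5,"tz":1.7,"hand":1},{"rx":0,"ry":0,"rz":0,"tx":16,"ty":1.5,"tz":1.9,"hand":1},{"rx":0,"ry":0,"rz":0,"tx":16,"ty":1.5,"tz":1.9,"hand":1}]'
```

```text
clock: 17.25
position: [0.535, -0.0756, 0.0387]
tool_rot: [-3.139, -0.123, -0.058]
force: [-0.7, 0.1, 0.9]
grip_width: -0.0001
```

```bash
python3 -m creep '[{"rx":0,"ry":0,"rz":0,"tx":0.3,"ty":0,"tz":0.04,"hand":1},{"rx":0,"ry":0,"rz":0,"tx":0.5,"ty":0,"tz":0.06,"hand":1}]'
```

```text
clock: 17.45
position: [0.5351, -0.0756, 0.0385]
tool_rot: [-3.139, -0.123, -0.058]
force: [-0.8, 0.6, 0.2]
grip_width: 0.0001
```

```bash
python3 -m creep '[{"rx":0,"ry":0,"rz":0,"tx":0.3,"ty":0,"tz":0.04,"hand":1},{"rx":0,"ry":0,"rz":0,"tx":0.5,"ty":0,"tz":0.06,"hand":1}]'
```

```text
clock: 17.65
position: [0.5357, -0.0757, 0.0385]
tool_rot: [-3.139, -0.123, -0.058]
force: [0.4, 0.1, -0.7]
grip_width: 0.0002
```

```bash
python3 -m creep '[{"rx":0,"ry":0,"rz":0,"tx":0.3,"ty":0,"tz":0.04,"hand":1},{"rx":0,"ry":0,"rz":0,"tx":0.4,"ty":0,"tz":0.05,"hand":1}]'
```

```text
clock: 17.85
position: [0.5362, -0.0757, 0.0385]
tool_rot: [-3.139, -0.123, -0.058]
force: [0.2, 0.3, -0.2]
grip_width: 0.0
```

```bash
python3 -m creep '[{"rx":0,"ry":0,"rz":0,"tx":0.3,"ty":0,"tz":0.04,"hand":1},{"rx":0,"ry":0,"rz":0,"tx":0.4,"ty":0,"tz":0.05,"hand":1}]'
```

```text
clock: 18.05
position: [0.5366, -0.0758, 0.0385]
tool_rot: [-3.139, -0.123, -0.058]
force: [0.1, 0.9, 0.1]
grip_width: 0.0
```

```bash
python3 -m creep '[{"rx":0,"ry":0,"rz":0,"tx":0.2,"ty":0,"tz":0.02,"hand":1},{"rx":0,"ry":0,"rz":0,"tx":0.3,"ty":0,"tz":0.04,"hand":1}]'
```

```text
clock: 18.25
position: [0.5367, -0.0758, 0.0385]
tool_rot: [-3.139, -0.123, -0.058]
force: [-0.9, 0.9, 0.5]
grip_width: 0.0004
```

```bash
python3 -m creep '[{"rx":0,"ry":0,"rz":0,"tx":0.2,"ty":0,"tz":0.02,"hand":1},{"rx":0,"ry":0,"rz":0,"tx":0.2,"ty":0,"tz":0.02,"hand":1}]'
```

```text
clock: 18.45
position: [0.5369, -0.0757, 0.0385]
tool_rot: [-3.139, -0.123, -0.058]
force: [-2.1, -0.1, 0.2]
grip_width: -0.0
```

```bash
python3 -m creep '[{"rx":0,"ry":0,"rz":0,"tx":0.2,"ty":0,"tz":0.02,"hand":1},{"rx":0,"ry":0,"rz":0,"tx":0.2,"ty":0,"tz":0.02,"hand":1}]'
```

```text
clock: 18.65
position: [0.5371, -0.0758, 0.0385]
tool_rot: [-3.139, -0.123, -0.058]
force: [-1.3, 0.8, 0.7]
grip_width: 0.0003
```

```bash
python3 -m creep '[{"rx":0,"ry":0,"rz":0,"tx":0.2,"ty":0,"tz":0.02,"hand":1},{"rx":0,"ry":0,"rz":0,"tx":0.2,"ty":0,"tz":0.02,"hand":1}]'
```

```text
clock: 18.85
position: [0.5373, -0.0757, 0.0385]
tool_rot: [-3.139, -0.123, -0.058]
force: [-2.2, 0.6, 0.7]
grip_width: -0.0
```

```bash
python3 -m creep '[{"rx":0,"ry":0,"rz":0,"tx":0.2,"ty":0,"tz":0.02,"hand":1},{"rx":0,"ry":0,"rz":0,"tx":0.3,"ty":0,"tz":0.04,"hand":1}]'
```

```text
clock: 19.05
position: [0.5376, -0.0758, 0.0385]
tool_rot: [-3.139, -0.123, -0.058]
force: [-3.6, 1.9, 0.7]
grip_width: 0.0001
```

```bash
python3 -m creep '[{"rx":0,"ry":0,"rz":0,"tx":0.2,"ty":0,"tz":0.02,"hand":1},{"rx":0,"ry":0,"rz":0,"tx":0.3,"ty":0,"tz":0.04,"hand":1}]'
```

```text
clock: 19.25
position: [0.5378, -0.0758, 0.0385]
tool_rot: [-3.139, -0.122, -0.058]
force: [-6.7, 1.4, 2.3]
grip_width: -0.0002
```

```bash
python3 -m creep '[{"rx":0,"ry":0,"rz":0,"tx":0.2,"ty":0,"tz":0.02,"hand":1},{"rx":0,"ry":0,"rz":0,"tx":0.2,"ty":0,"tz":0.02,"hand":1}]'
```

```text
clock: 19.45
position: [0.5379, -0.0758, 0.0384]
tool_rot: [-3.139, -0.122, -0.058]
force: [-6.2, 1.9, 2.6]
grip_width: -0.0
```

Push held for 0.4 s at about 6.5 N: N_right≈5 N and N_left≈3 N by statics. Now retreat, look from the top, and go to the keeper pin.

```bash
python3 -m creep '[{"rx":0,"ry":0,"rz":0,"tx":-5,"ty":0,"tz":-1,"hand":1},{"rx":0,"ry":0,"rz":0,"tx":-20,"ty":0,"tz":-2,"hand":1},{"rx":0,"ry":0,"rz":0,"tx":-35,"ty":-30,"tz":-40,"hand":1},{"rx":0,"ry":0,"rz":0,"tx":-40,"ty":-70,"tz":-75,"hand":1},{"rx":0,"ry":0,"rz":0,"tx":-45,"ty":-105,"tz":-115,"hand":0},{"rx":0,"ry":-4,"rz":0,"tx":-45,"ty":-130,"tz":-155,"hand":0},{"rx":0,"ry":-7,"rz":0,"tx":-45,"ty":-130,"tz":-205,"hand":0},{"rx":0,"ry":-7,"rz":0,"tx":-45,"ty":-130,"tz":-245,"hand":0}]'
python3 - <<'E'
from workcell import bot,viewer
from h import *
import pickle
s=8; fs={}
for n,(x0,y0) in (("side",(270,200)),("top",(240,100))):
    f=viewer.grab_frame(n); fs[n]=f
    a=cv2.resize(f["pixels"][y0:y0+60,x0:x0+75],None,fx=s,fy=s,interpolation=cv2.INTER_CUBIC)
    cv2.imwrite(f"pics/{n}11.png",a)
    for d in viewer.outline_of("glass_center",f)[:3]: print(n,d["bbox"],d["score"])
print(onz(fs["top"],(247,103),.08))
pickle.dump(fs,open("f11.pkl","wb"))
E
python3 go.py .6935 -.0845 .29 3.14159 0 -.06
```

```text
clock: 20.25
position: [0.4715, 0.0589, 0.2791]
tool_rot: [-3.137, -0.0, -0.056]
force: [1.2, -1.5, -0.0]
grip_width: 0.0424
side [130.0, 285.9, 148.5, 315.5] 0.87
side [292.8, 212.1, 313.0, 240.3] 0.59
side [294.2, 174.3, 324.9, 198.0] 0.36
top [271.1, 134.2, 284.8, 152.0] 0.59
top [233.5, 94.0, 262.4, 116.0] 0.53
top [347.5, 258.3, 361.5, 269.3] 0.43
[0.6855464  0.01482586 0.08      ]
[229.9 128.5 -12.2] [-0.12 -0.2   0.08]
20.45 [0.4716 0.0573 0.2773] [-3.1395 -0.0036 -0.0585] [ 0.52 -0.52 -0.16] 0.04254360890261488
```

View pics/side11.png

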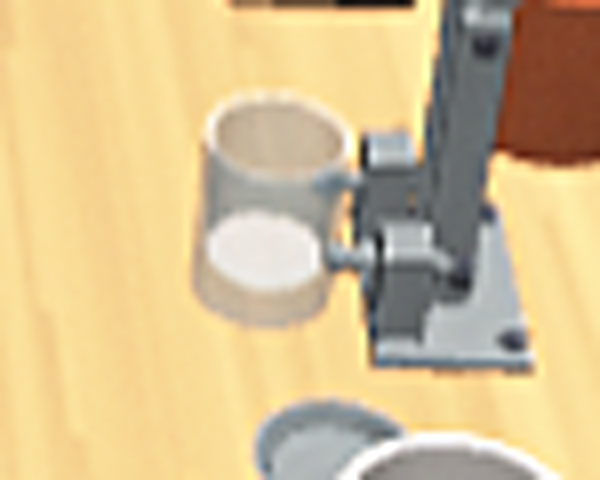

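View pics/top11.png

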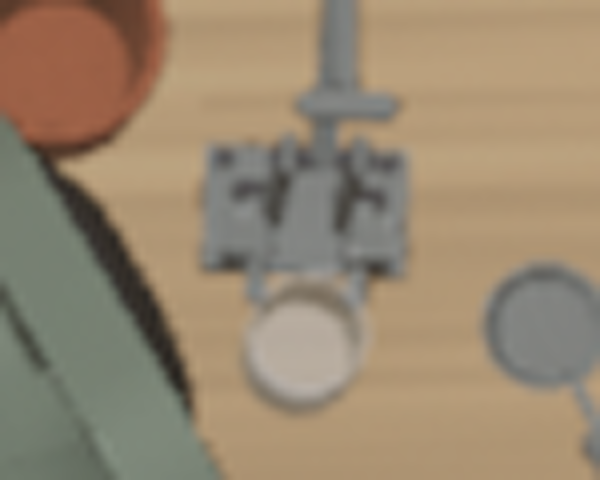

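The glass sits between both balls, which meet it at about (258,298) and (357,300) in the top crop. Step 1 cannot be repeated once the keeper is down, so I push once more 6 mm further to −y and check the balance.

```bash
python3 go.py .513 -.0785 .0385 3.14159 -.122 -.06; python3 -m creep '[{"rx":0,"ry":3,"rz":0,"tx":0,"ty":45,"tz":0,"hand":1},{"rx":0,"ry":7,"rz":0,"tx":0,"ty":90,"tz":20,"hand":1},{"rx":0,"ry":7,"rz":0,"tx":5,"ty":133,"tz":45,"hand":1},{"rx":0,"ry":7,"rz":0,"tx":10,"ty":133,"tz":95,"hand":1},{"rx":0,"ry":7,"rz":0,"tx":15,"ty":133,"tz":145,"hand":1},{"rx":0,"ry":7,"rz":0,"tx":25,"ty":133,"tz":190,"hand":1},{"rx":0,"ry":7,"rz":0,"tx":33,"ty":133,"tz":238,"hand":1},{"rx":0,"ry":7,"rz":0,"tx":33,"ty":133,"tz":238,"hand":1}]';python3 go.py .536 -.080 .0385 3.14159 -.122 -.06
```

```text
[ 48.5 133.6 238.7] [-0.12  6.79  0.08]
20.45 [0.4716 0.0573 0.2773] [-3.1395 -0.0036 -0.0585] [ 0.52 -0.52 -0.16] 0.04254360890261488
clock: 21.25
position: [0.4931, -0.0752, 0.0319]
tool_rot: [-3.138, -0.113, -0.056]
force: [-0.6, 0.3, 0.7]
grip_width: 0.0001
[43.6  2.3 -1.7] [-0.25  0.54  0.21]
21.25 [ 0.4931 -0.0752  0.0319] [-3.1377 -0.1126 -0.0563] [-0.62  0.28  0.72] 8.610276490907993e-05
```

```bash
python3 -m creep '[{"rx":0,"ry":0.4,"rz":0,"tx":10,"ty":4,"tz":0,"hand":1},{"rx":0,"ry":0.4,"rz":0,"tx":20,"ty":4,"tz":0,"hand":1},{"rx":0,"ry":0.4,"rz":0,"tx":20,"ty":4,"tz":0,"hand":1}]';python3 go.py .536 -.0805 .0385 3.14159 -.122 -.06
```

```text
clock: 21.55
position: [0.5189, -0.0823, 0.0433]
tool_rot: [-3.139, -0.135, -0.06]
force: [0.5, -0.4, -0.1]
grip_width: 0.0004
[16.1 -2.8  7. ] [-0.16 -0.75  0.03]
21.55 [ 0.5189 -0.0823  0.0433] [-3.1389 -0.135  -0.0595] [ 0.53 -0.38 -0.1 ] 0.0004040232773673126
```

```bash
python3 -m creep '[{"rx":0,"ry":-0.7,"rz":0,"tx":4,"ty":-1.5,"tz":5.4,"hand":1},{"rx":0,"ry":-0.7,"rz":0,"tx":10,"ty":-1.5,"tz":6.2,"hand":1},{"rx":0,"ry":-0.7,"rz":0,"tx":14,"ty":-1.5,"tz":6.7,"hand":1},{"rx":0,"ry":-0.7,"rz":0,"tx":16,"ty":-1.5,"tz":6.9,"hand":1},{"rx":0,"ry":-0.7,"rz":0,"tx":16,"ty":-1.5,"tz":6.9,"hand":1}]'
```

```text
clock: 22.05
position: [0.5332, -0.081, 0.0359]
tool_rot: [-3.139, -0.118, -0.058]
force: [0.7, 0.6, -0.2]
grip_width: 0.0002
```

```bash
python3 -m creep '[{"rx":0,"ry":0,"rz":0,"tx":0.4,"ty":0,"tz":0.05,"hand":1},{"rx":0,"ry":0,"rz":0,"tx":0.6,"ty":0,"tz":0.07,"hand":1}]'
```

```text
clock: 22.25
position: [0.5335, -0.0811, 0.0358]
tool_rot: [-3.139, -0.118, -0.058]
force: [0.5, 0.3, 0.0]
grip_width: 0.0001
```

```bash
python3 -m creep '[{"rx":0,"ry":0,"rz":0,"tx":0.3,"ty":0,"tz":0.04,"hand":1},{"rx":0,"ry":0,"rz":0,"tx":0.4,"ty":0,"tz":0.05,"hand":1}]'
```

```text
clock: 22.45
position: [0.534, -0.0811, 0.0359]
tool_rot: [-3.139, -0.118, -0.058]
force: [-0.3, -0.4, -0.9]
grip_width: 0.0
```

```bash
python3 -m creep '[{"rx":0,"ry":0,"rz":0,"tx":0.3,"ty":0,"tz":0.04,"hand":1},{"rx":0,"ry":0,"rz":0,"tx":0.3,"ty":0,"tz":0.04,"hand":1}]'
```

```text
clock: 22.65
position: [0.5344, -0.0811, 0.0359]
tool_rot: [-3.139, -0.118, -0.058]
force: [-0.1, -0.1, -0.2]
grip_width: -0.0001
```

```bash
python3 -m creep '[{"rx":0,"ry":0,"rz":0,"tx":0.5,"ty":0,"tz":-1.5,"hand":1},{"rx":0,"ry":0,"rz":0,"tx":1.0,"ty":0,"tz":-2.4,"hand":1},{"rx":0,"ry":0,"rz":0,"tx":1.5,"ty":0,"tz":-2.3,"hand":1}]'
```

```text
clock: 22.95
position: [0.5357, -0.0813, 0.0385]
tool_rot: [-3.139, -0.118, -0.058]
force: [-0.9, 0.5, -0.1]
grip_width: -0.0003
```

```bash
python3 -m creep '[{"rx":0,"ry":0,"rz":0,"tx":0.3,"ty":0,"tz":0.04,"hand":1},{"rx":0,"ry":0,"rz":0,"tx":0.4,"ty":0,"tz":0.05,"hand":1}]'
```

```text
clock: 23.15
position: [0.536, -0.0813, 0.0383]
tool_rot: [-3.139, -0.118, -0.058]
force: [-0.7, -0.2, -0.0]
grip_width: -0.0002
```

```bash
python3 -m creep '[{"rx":0,"ry":0,"rz":0,"tx":0.3,"ty":0,"tz":0.04,"hand":1},{"rx":0,"ry":0,"rz":0,"tx":0.4,"ty":0,"tz":0.05,"hand":1}]'
```

```text
clock: 23.35
position: [0.5364, -0.0812, 0.0383]
tool_rot: [-3.139, -0.118, -0.058]
force: [-0.3, -0.0, 0.6]
grip_width: 0.0002
```

```bash
python3 -m creep '[{"rx":0,"ry":0,"rz":0,"tx":0.2,"ty":0,"tz":0.02,"hand":1},{"rx":0,"ry":0,"rz":0,"tx":0.3,"ty":0,"tz":0.04,"hand":1}]'
```

```text
clock: 23.55
position: [0.5367, -0.0812, 0.0383]
tool_rot: [-3.139, -0.118, -0.058]
force: [0.5, 0.3, 0.1]
grip_width: 0.0
```

```bash
python3 -m creep '[{"rx":0,"ry":0,"rz":0,"tx":0.3,"ty":0,"tz":0.04,"hand":1},{"rx":0,"ry":0,"rz":0,"tx":0.4,"ty":0,"tz":0.05,"hand":1}]'
```

```text
clock: 23.75
position: [0.5371, -0.0813, 0.0383]
tool_rot: [-3.139, -0.118, -0.058]
force: [-1.1, -0.3, 0.0]
grip_width: -0.0001
```

```bash
python3 -m creep '[{"rx":0,"ry":0,"rz":0,"tx":0.2,"ty":0,"tz":0.02,"hand":1},{"rx":0,"ry":0,"rz":0,"tx":0.3,"ty":0,"tz":0.04,"hand":1}]'
```

```text
clock: 23.95
position: [0.5373, -0.0813, 0.0383]
tool_rot: [-3.139, -0.117, -0.058]
force: [-1.2, 0.3, 0.4]
grip_width: -0.0
```

```bash
python3 -m creep '[{"rx":0,"ry":0,"rz":0,"tx":0.2,"ty":0,"tz":0.02,"hand":1},{"rx":0,"ry":0,"rz":0,"tx":0.2,"ty":0,"tz":0.02,"hand":1}]'
```

```text
clock: 24.15
position: [0.5374, -0.0813, 0.0383]
tool_rot: [-3.139, -0.117, -0.058]
force: [-1.5, 0.8, 0.4]
grip_width: 0.0002
```

```bash
python3 -m creep '[{"rx":0,"ry":0,"rz":0,"tx":0.2,"ty":0,"tz":0.02,"hand":1},{"rx":0,"ry":0,"rz":0,"tx":0.2,"ty":0,"tz":0.02,"hand":1}]'
```

```text
clock: 24.35
position: [0.5376, -0.0813, 0.0382]
tool_rot: [-3.139, -0.117, -0.058]
force: [-1.8, -0.1, 0.6]
grip_width: -0.0
```

```bash
python3 -m creep '[{"rx":0,"ry":0,"rz":0,"tx":0.2,"ty":0,"tz":0.02,"hand":1},{"rx":0,"ry":0,"rz":0,"tx":0.2,"ty":0,"tz":0.02,"hand":1}]'
```

```text
clock: 24.55
position: [0.5377, -0.0814, 0.0382]
tool_rot: [-3.139, -0.117, -0.058]
force: [-3.8, -0.2, 0.5]
grip_width: 0.0002
```

```bash
python3 -m creep '[{"rx":0,"ry":0,"rz":0,"tx":0.2,"ty":0,"tz":0.02,"hand":1},{"rx":0,"ry":0,"rz":0,"tx":0.2,"ty":0,"tz":0.02,"hand":1}]'
```

```text
clock: 24.75
position: [0.5379, -0.0814, 0.0382]
tool_rot: [-3.139, -0.117, -0.058]
force: [-4.7, -0.3, 1.3]
grip_width: -0.0003
```

```bash
python3 -m creep '[{"rx":0,"ry":0,"rz":0,"tx":0.2,"ty":0,"tz":0.02,"hand":1},{"rx":0,"ry":0,"rz":0,"tx":0.2,"ty":0,"tz":0.02,"hand":1}]'
```

```text
clock: 24.95
position: [0.538, -0.0814, 0.0382]
tool_rot: [-3.139, -0.117, -0.058]
force: [-6.8, 0.7, 1.8]
grip_width: -0.0005
```

```bash
python3 -m creep '[{"rx":0,"ry":0,"rz":0,"tx":0,"ty":0,"tz":0,"hand":1},{"rx":0,"ry":0,"rz":0,"tx":0,"ty":0,"tz":0,"hand":1}]'
```

```text
clock: 25.15
position: [0.538, -0.0814, 0.0382]
tool_rot: [-3.139, -0.117, -0.058]
force: [-5.2, 0.5, 1.2]
grip_width: -0.0004
```

Lateral force about 0 at 5–7 N, so both studs share the load. Now to the keeper pin.

```bash
python3 -m creep '[{"rx":0,"ry":0,"rz":0,"tx":-8,"ty":0,"tz":-1,"hand":1},{"rx":0,"ry":0,"rz":0,"tx":-30,"ty":0,"tz":-10,"hand":1},{"rx":0,"ry":0,"rz":0,"tx":-45,"ty":0,"tz":-55,"hand":1},{"rx":0,"ry":-3,"rz":0,"tx":-50,"ty":0,"tz":-105,"hand":0},{"rx":0,"ry":-6.7,"rz":0,"tx":-50,"ty":0,"tz":-155,"hand":0},{"rx":0,"ry":-6.7,"rz":0,"tx":-50,"ty":0,"tz":-205,"hand":0},{"rx":0,"ry":-6.7,"rz":0,"tx":-50,"ty":0,"tz":-255,"hand":0},{"rx":0,"ry":-6.7,"rz":0,"tx":-50,"ty":0,"tz":-255,"hand":0}]'; python3 go.py .6935 -.0845 .29 3.14159 0 -.06
```

```text
clock: 25.95
position: [0.4607, -0.0774, 0.2912]
tool_rot: [-3.141, -0.01, -0.058]
force: [0.6, -0.3, -1.2]
grip_width: 0.0427
[232.8  -6.5   3.5] [-0.01 -0.57  0.1 ]
25.95 [ 0.4607 -0.0774  0.2912] [-3.1414 -0.0099 -0.0583] [ 0.61 -0.25 -1.21] 0.04269673077175169
```

```bash
python3 -m creep '[{"rx":0,"ry":-0.5,"rz":0,"tx":233,"ty":-6.5,"tz":3,"hand":0},{"rx":0,"ry":-0.5,"rz":0,"tx":233,"ty":-6.5,"tz":3,"hand":0},{"rx":0,"ry":-0.5,"rz":0,"tx":233,"ty":-6.5,"tz":3,"hand":0},{"rx":0,"ry":-0.5,"rz":0,"tx":233,"ty":-6.5,"tz":3,"hand":0},{"rx":0,"ry":-0.5,"rz":0,"tx":233,"ty":-6.5,"tz":3,"hand":0},{"rx":0,"ry":-0.5,"rz":0,"tx":233,"ty":-6.5,"tz":3,"hand":0},{"rx":0,"ry":-0.5,"rz":0,"tx":233,"ty":-6.5,"tz":3,"hand":0}]'; python3 go.py .6935 -.0845 .18 3.14159 0 -.06
python3 - <<'E'
from workcell import bot,viewer
import cv2
for n,(x,y) in (("side",(270,120)),("top",(220,60))):
    f=viewer.grab_frame(n); cv2.imwrite(f"pics/{n}12.png",cv2.resize(f["pixels"][y:y+130,x:x+120],None,fx=4,fy=4,interpolation=cv2.INTER_CUBIC))
E
```

```text
clock: 26.65
position: [0.6918, -0.0838, 0.2818]
tool_rot: [-3.139, 0.009, -0.057]
force: [0.3, 0.0, 0.5]
grip_width: 0.0422
[  2.6   0.9 101.8] [-0.16  0.5   0.16]
26.65 [ 0.6918 -0.0838  0.2818] [-3.1388  0.0086 -0.0572] [0.35 0.02 0.53] 0.04218289152996437
```

View pics/side12.png

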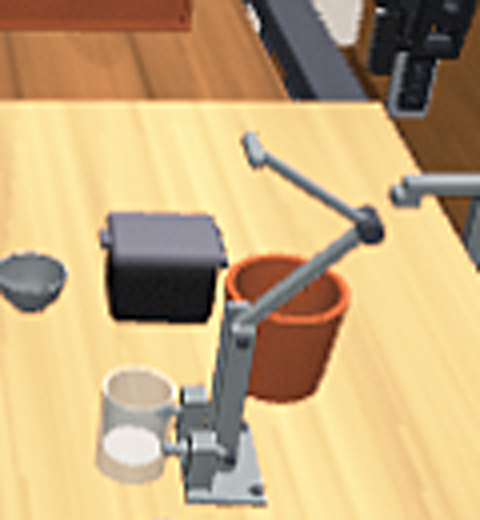

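View pics/top12.png

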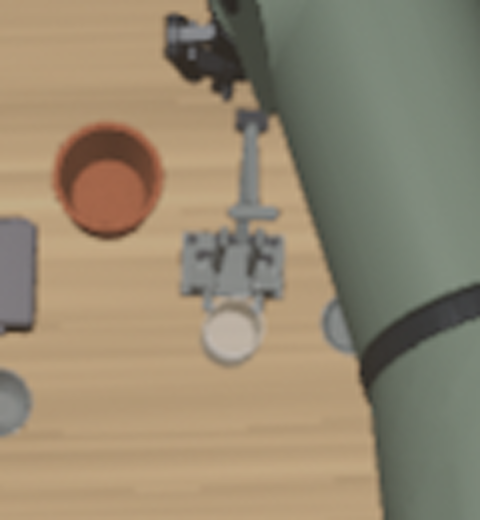

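Run:
```python
from h import *; import pickle
fs=pickle.load(open("f0.pkl","rb"))
for P in ([.6918,-.0838,.2818],[.6918,-.112,.2818],[.6935,-.0845,.197]):
    print((proj(fs["side"],P)[0]-[270,120])*4,(proj(fs["top"],P)[0]-[220,60])*4)
```

```text
[390.30240701  93.18965231] [261.03040338  84.9393603 ]
[404.83810557 117.35314666] [304.90804328  84.01529127]
[367.67015034 224.08911837] [252.35675868 117.10506064]
```

```bash
python3 -m creep '[{"rx":0,"ry":0.5,"rz":0,"tx":2,"ty":1,"tz":35,"hand":0},{"rx":0,"ry":0.5,"rz":0,"tx":2,"ty":1,"tz":70,"hand":0},{"rx":0,"ry":0.5,"rz":0,"tx":2,"ty":1,"tz":95,"hand":0},{"rx":0,"ry":0.5,"rz":0,"tx":2,"ty":1,"tz":101,"hand":0},{"rx":0,"ry":0.5,"rz":0,"tx":2,"ty":1,"tz":101,"hand":0},{"rx":0,"ry":0.5,"rz":0,"tx":2,"ty":1,"tz":101,"hand":0}]'; python3 go.py .6935 -.0845 .18 3.14159 0 -.06
python3 - <<'E'
from workcell import bot,viewer
import cv2
for n,(x,y) in (("side",(270,120)),("top",(220,60))):
    f=viewer.grab_frame(n); cv2.imwrite(f"pics/{n}13.png",cv2.resize(f["pixels"][y:y+130,x:x+120],None,fx=4,fy=4,interpolation=cv2.INTER_CUBIC))
E
```

```text
clock: 27.35
position: [0.6935, -0.0853, 0.1838]
tool_rot: [-3.139, -0.003, -0.058]
force: [-0.3, -0.5, -0.1]
grip_width: 0.0428
[-0.1 -0.7  3.8] [-0.14 -0.17  0.11]
27.35 [ 0.6935 -0.0853  0.1838] [-3.1391e+00 -3.0000e-03 -5.8000e-02] [-0.34 -0.5  -0.14] 0.04276987546173329
```

View pics/side13.png

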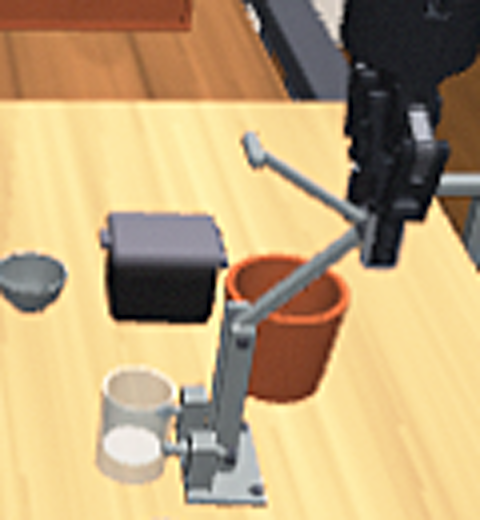

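View pics/top13.png

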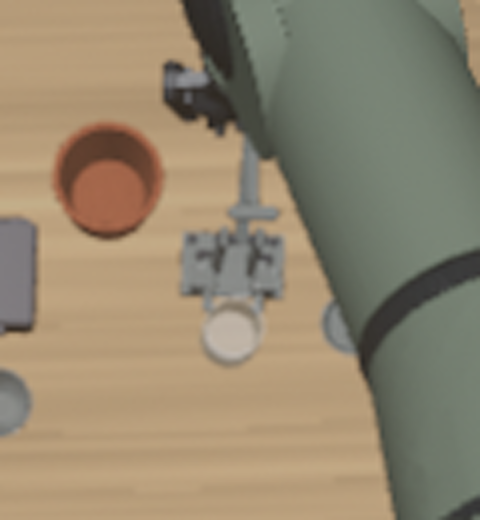

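```bash
python3 -m creep '[{"rx":0,"ry":0,"rz":0,"tx":-1,"ty":-0.7,"tz":4,"hand":0},{"rx":0,"ry":0,"rz":0,"tx":-1,"ty":-0.7,"tz":4,"hand":0.3},{"rx":0,"ry":0,"rz":0,"tx":-1,"ty":-0.7,"tz":4,"hand":1},{"rx":0,"ry":0,"rz":0,"tx":-1,"ty":-0.7,"tz":4,"hand":1},{"rx":0,"ry":0,"rz":0,"tx":-1,"ty":-0.7,"tz":4,"hand":1},{"rx":0,"ry":0,"rz":0,"tx":-1,"ty":-0.7,"tz":4,"hand":1}]' 25; python3 go.py .6935 -.0845 .18 3.14159 0 -.06
```

```text
clock: 28.05
position: [0.6921, -0.0819, 0.1783]
tool_rot: [-3.136, -0.001, -0.056]
force: [-2.1, 9.5, 1.5]
grip_width: 0.0214
[ 1.5  2.5 -1.8] [-0.3  -0.05  0.24]
28.05 [ 0.6921 -0.0819  0.1783] [-3.1363e+00 -9.0000e-04 -5.5900e-02] [-2.12  9.53  1.52] 0.021421185593505074
```

Pinched: the opening reads 21.4 mm for the 22 mm pin. Its true y is about 2.5 mm more than I assumed, so I relieve that and start the arc.

```bash
python3 -m creep '[{"rx":0,"ry":0,"rz":0,"tx":0,"ty":-2.5,"tz":0,"hand":1},{"rx":0,"ry":0,"rz":0,"tx":-7,"ty":-2.5,"tz":-5.6,"hand":1},{"rx":0,"ry":0,"rz":0,"tx":-15.4,"ty":-2.5,"tz":-11.1,"hand":1},{"rx":0,"ry":0,"rz":0,"tx":-24.3,"ty":-2.5,"tz":-15.7,"hand":1},{"rx":0,"ry":0,"rz":0,"tx":-24.3,"ty":-2.5,"tz":-15.7,"hand":1}]'
```

```text
clock: 28.55
position: [0.6669, -0.0803, 0.1944]
tool_rot: [-3.139, -0.001, -0.057]
force: [1.7, 3.6, -1.7]
grip_width: 0.0216
```

```bash
python3 -m creep '[{"rx":0,"ry":0,"rz":0,"tx":-9.3,"ty":-1,"tz":-3.7,"hand":1},{"rx":0,"ry":0,"rz":0,"tx":-18.9,"ty":-1,"tz":-6.5,"hand":1},{"rx":0,"ry":0,"rz":0,"tx":-28.7,"ty":-1,"tz":-8.3,"hand":1},{"rx":0,"ry":0,"rz":0,"tx":-38.7,"ty":-1,"tz":-9.1,"hand":1},{"rx":0,"ry":0,"rz":0,"tx":-48.7,"ty":-1,"tz":-8.9,"hand":1},{"rx":0,"ry":0,"rz":0,"tx":-58.6,"ty":-1,"tz":-7.6,"hand":1},{"rx":0,"ry":0,"rz":0,"tx":-58.6,"ty":-1,"tz":-7.6,"hand":1}]'
python3 - <<'E'
from workcell import bot,viewer
import cv2
for n,(x,y) in (("side",(270,120)),):
    f=viewer.grab_frame(n); cv2.imwrite(f"pics/{n}14.png",cv2.resize(f["pixels"][y:y+130,x:x+120],None,fx=4,fy=4,interpolation=cv2.INTER_CUBIC))
print(bot.observe()["force"])
E
```

```text
clock: 29.25
position: [0.608, -0.0766, 0.2012]
tool_rot: [-3.14, -0.0, -0.058]
force: [1.2, -4.7, 4.8]
grip_width: 0.0218
[-1.6501533  -5.74450131  6.3035374 ]
```

View pics/side14.png

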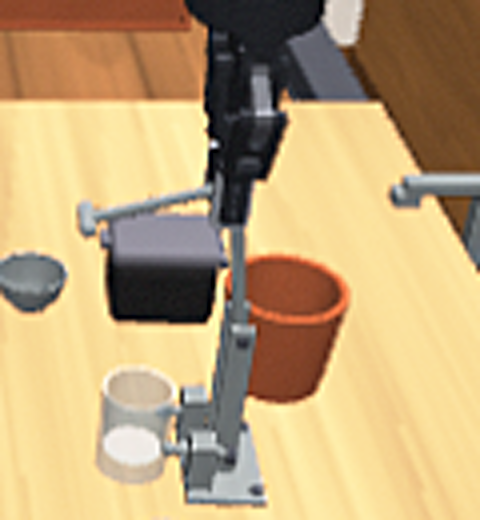

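```bash
python3 -m creep '[{"rx":0,"ry":0,"rz":0,"tx":-9.8,"ty":1.2,"tz":1.5,"hand":1},{"rx":0,"ry":0,"rz":0,"tx":-19.2,"ty":1.2,"tz":4.7,"hand":1},{"rx":0,"ry":0,"rz":0,"tx":-28.4,"ty":1.2,"tz":8.8,"hand":1},{"rx":0,"ry":0,"rz":0,"tx":-37,"ty":1.2,"tz":13.7,"hand":1},{"rx":0,"ry":0,"rz":0,"tx":-45.2,"ty":1.2,"tz":19.6,"hand":1},{"rx":0,"ry":0,"rz":0,"tx":-52.7,"ty":1.2,"tz":26.2,"hand":1},{"rx":0,"ry":0,"rz":0,"tx":-52.7,"ty":1.2,"tz":26.2,"hand":1}]'
```

```text
clock: 30.0
position: [0.5549, -0.0733, 0.1737]
tool_rot: [-3.138, 0.001, -0.057]
force: [-2.1, 6.5, 4.4]
grip_width: 0.0213
```

```bash
python3 -m creep '[{"rx":0,"ry":0,"rz":0,"tx":-6.8,"ty":-0.8,"tz":7.3,"hand":1},{"rx":0,"ry":0,"rz":0,"tx":-12.8,"ty":-0.8,"tz":15.2,"hand":1},{"rx":0,"ry":0,"rz":0,"tx":-15.5,"ty":-0.8,"tz":19.5,"hand":1},{"rx":0,"ry":0,"rz":0,"tx":-18.1,"ty":-0.8,"tz":23.8,"hand":1},{"rx":0,"ry":0,"rz":0,"tx":-20.4,"ty":-0.8,"tz":28.3,"hand":1},{"rx":0,"ry":0,"rz":0,"tx":-22.4,"ty":-0.8,"tz":32.8,"hand":1},{"rx":0,"ry":0,"rz":0,"tx":-22.4,"ty":-0.8,"tz":32.8,"hand":1}]'
python3 - <<'E'
from workcell import bot,viewer
import cv2
for n,(x,y) in (("side",(250,120)),):
    f=viewer.grab_frame(n); cv2.imwrite(f"pics/{n}15.png",cv2.resize(f["pixels"][y:y+130,x:x+120],None,fx=4,fy=4,interpolation=cv2.INTER_CUBIC))
s=bot.observe();print(s["force"],s["qpos"].round(2))
E
```

```text
clock: 30.7
position: [0.5335, -0.0719, 0.1412]
tool_rot: [-3.139, 0.001, -0.057]
force: [-5.3, 3.5, 2.9]
grip_width: 0.0211
[-4.54388987  2.99536232  2.57947717] [ 0.48  0.57 -0.63  1.89  0.44  0.83 -2.  ]
```

View pics/side15.png

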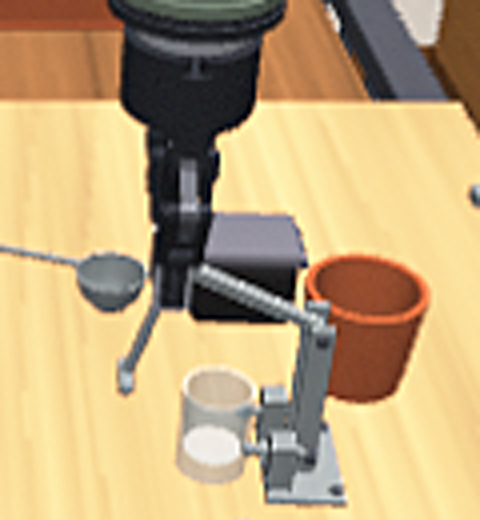

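The swing tracks well: the bar hangs at (125,380) in the crop, behind the glass at (215,430). Lower slowly.

```bash
python3 -m creep '[{"rx":0,"ry":0,"rz":0,"tx":-2.3,"ty":-0.4,"tz":4.7,"hand":1},{"rx":0,"ry":0,"rz":0,"tx":-3.8,"ty":-0.4,"tz":9.4,"hand":1},{"rx":0,"ry":0,"rz":0,"tx":-5.2,"ty":-0.4,"tz":14.2,"hand":1},{"rx":0,"ry":0,"rz":0,"tx":-6.3,"ty":-0.4,"tz":19,"hand":1},{"rx":0,"ry":0,"rz":0,"tx":-7.2,"ty":-0.4,"tz":24,"hand":1},{"rx":0,"ry":0,"rz":0,"tx":-7.2,"ty":-0.4,"tz":24,"hand":1}]'
python3 - <<'E'
from workcell import bot,viewer
import cv2
for n,(x,y) in (("side",(250,120)),):
    f=viewer.grab_frame(n); cv2.imwrite(f"pics/{n}16.png",cv2.resize(f["pixels"][y:y+130,x:x+120],None,fx=4,fy=4,interpolation=cv2.INTER_CUBIC))
s=bot.observe();print(s["force"])
E
```

```text
clock: 31.35
position: [0.5271, -0.0714, 0.1174]
tool_rot: [-3.139, -0.0, -0.058]
force: [-3.2, -2.3, 1.6]
grip_width: 0.0214
[-3.90798236 -1.72383494  0.45753262]
```

View pics/side16.png

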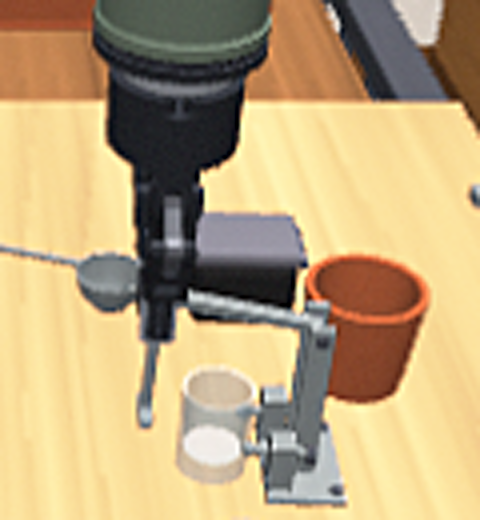

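```bash
python3 -m creep '[{"rx":0,"ry":0,"rz":0,"tx":-0.6,"ty":0.1,"tz":2,"hand":1},{"rx":0,"ry":0,"rz":0,"tx":-0.9,"ty":0.1,"tz":4,"hand":1},{"rx":0,"ry":0,"rz":0,"tx":-1.1,"ty":0.1,"tz":6,"hand":1},{"rx":0,"ry":0,"rz":0,"tx":-1.2,"ty":0.1,"tz":8,"hand":1},{"rx":0,"ry":0,"rz":0,"tx":-1.2,"ty":0.1,"tz":8,"hand":1},{"rx":0,"ry":0,"rz":0,"tx":-1.2,"ty":0.1,"tz":8,"hand":1}]'
python3 - <<'E'
from workcell import bot,viewer
import cv2
for n,(x,y) in (("side",(270,190)),):
    f=viewer.grab_frame(n); cv2.imwrite(f"pics/{n}17.png",cv2.resize(f["pixels"][y:y+60,x:x+75],None,fx=8,fy=8,interpolation=cv2.INTER_CUBIC))
s=bot.observe();print(s["force"])
E
```

```text
clock: 32.0
position: [0.5262, -0.0714, 0.11]
tool_rot: [-3.139, -0.001, -0.058]
force: [-1.9, -2.3, 0.9]
grip_width: 0.0214
[-2.77453237 -2.24486824  1.2173217 ]
```

View pics/side17.png

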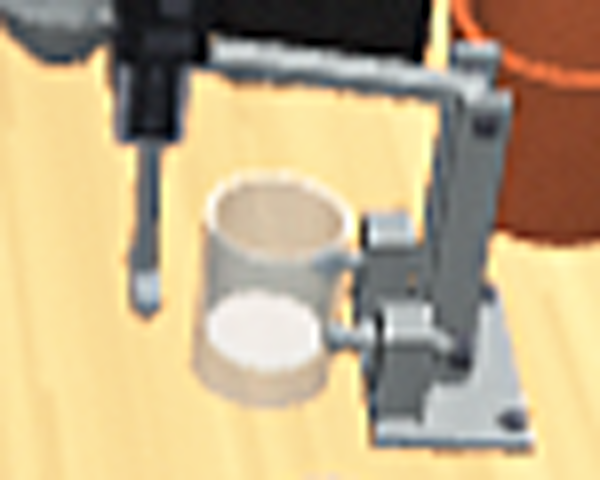

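```bash
python3 -m creep '[{"rx":0,"ry":0,"rz":0,"tx":-0.2,"ty":0.4,"tz":1.5,"hand":1},{"rx":0,"ry":0,"rz":0,"tx":-0.3,"ty":0.4,"tz":3,"hand":1},{"rx":0,"ry":0,"rz":0,"tx":-0.4,"ty":0.4,"tz":4,"hand":1},{"rx":0,"ry":0,"rz":0,"tx":-0.4,"ty":0.4,"tz":5,"hand":1},{"rx":0,"ry":0,"rz":0,"tx":-0.4,"ty":0.4,"tz":5,"hand":1}]'
python3 - <<'E'
from workcell import bot,viewer
import cv2
for n,(x,y) in (("side",(270,190)),):
    f=viewer.grab_frame(n); cv2.imwrite(f"pics/{n}18.png",cv2.resize(f["pixels"][y:y+60,x:x+75],None,fx=8,fy=8,interpolation=cv2.INTER_CUBIC))
s=bot.observe();print(s["force"])
E
```

```text
clock: 32.55
position: [0.5259, -0.0714, 0.105]
tool_rot: [-3.139, -0.001, -0.058]
force: [-0.8, 0.8, -0.2]
grip_width: 0.0215
[-0.27091361  1.21058214 -0.47998501]
```

View pics/side18.png

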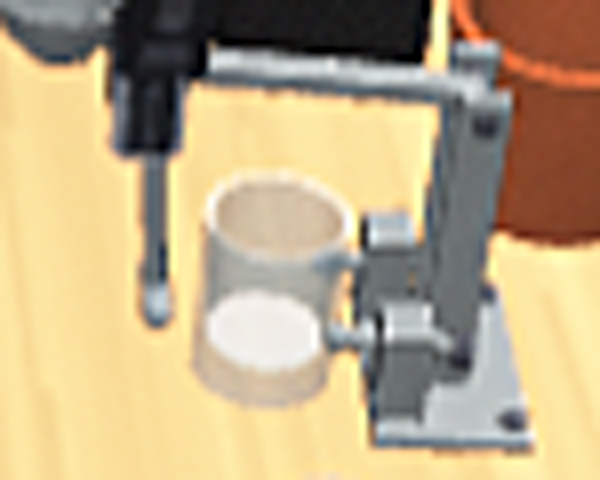

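```bash
python3 -m creep '[{"rx":0,"ry":0,"rz":0,"tx":0,"ty":-0.2,"tz":1.5,"hand":1},{"rx":0,"ry":0,"rz":0,"tx":0,"ty":-0.2,"tz":3,"hand":1},{"rx":0,"ry":0,"rz":0,"tx":0,"ty":-0.2,"tz":4,"hand":1},{"rx":0,"ry":0,"rz":0,"tx":0,"ty":-0.2,"tz":4,"hand":1}]'
```

```text
clock: 33.0
position: [0.5258, -0.0713, 0.1009]
tool_rot: [-3.139, -0.001, -0.058]
force: [-2.6, 0.4, 1.2]
grip_width: 0.0215
```

```bash
python3 -m creep '[{"rx":0,"ry":0,"rz":0,"tx":0,"ty":0,"tz":0.6,"hand":1},{"rx":0,"ry":0,"rz":0,"tx":0,"ty":0,"tz":1,"hand":1}]'
python3 - <<'E'
from workcell import bot,viewer
import cv2
for n,(x,y) in (("side",(270,190)),):
    f=viewer.grab_frame(n); cv2.imwrite(f"pics/{n}19.png",cv2.resize(f["pixels"][y:y+60,x:x+75],None,fx=8,fy=8,interpolation=cv2.INTER_CUBIC))
s=bot.observe();print(s["force"])
E
```

```text
clock: 33.2
position: [0.5257, -0.0713, 0.1]
tool_rot: [-3.139, -0.001, -0.058]
force: [-1.7, 1.1, 0.3]
grip_width: 0.0213
[-2.56338536  0.35488831  0.40791307]
```

View pics/side19.png

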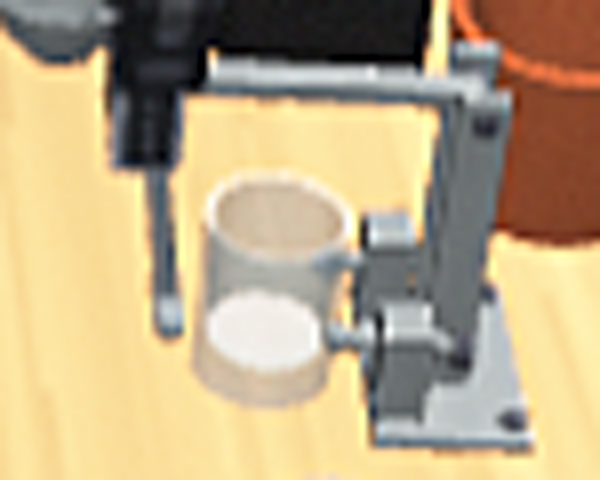

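```bash
python3 -m creep '[{"rx":0,"ry":0,"rz":0,"tx":0,"ty":0,"tz":0.7,"hand":1},{"rx":0,"ry":0,"rz":0,"tx":0,"ty":0,"tz":1.2,"hand":1},{"rx":0,"ry":0,"rz":0,"tx":0,"ty":0,"tz":1.5,"hand":1}]'
```

```text
clock: 33.55
position: [0.5258, -0.0714, 0.0985]
tool_rot: [-3.139, -0.001, -0.058]
force: [-1.2, 0.5, -0.8]
grip_width: 0.0213
```

```bash
python3 -m creep '[{"rx":0,"ry":0,"rz":0,"tx":0,"ty":0,"tz":0.5,"hand":1},{"rx":0,"ry":0,"rz":0,"tx":0,"ty":0,"tz":0.8,"hand":1}]'
```

```text
clock: 33.75
position: [0.5258, -0.0713, 0.0977]
tool_rot: [-3.139, -0.001, -0.058]
force: [-1.8, 1.7, 0.4]
grip_width: 0.021
```

```bash
python3 -m creep '[{"rx":0,"ry":0,"rz":0,"tx":0,"ty":0,"tz":0.4,"hand":1},{"rx":0,"ry":0,"rz":0,"tx":0,"ty":0,"tz":0.6,"hand":1}]'
```

```text
clock: 33.95
position: [0.5258, -0.0714, 0.0971]
tool_rot: [-3.139, -0.001, -0.058]
force: [-1.0, 1.1, 1.6]
grip_width: 0.0213
```

```bash
python3 -m creep '[{"rx":0,"ry":0,"rz":0,"tx":0,"ty":0,"tz":0.4,"hand":1},{"rx":0,"ry":0,"rz":0,"tx":0,"ty":0,"tz":0.4,"hand":1}]'
python3 - <<'E'
from workcell import bot,viewer
import cv2
for n,(x,y) in (("side",(270,190)),):
    f=viewer.grab_frame(n); cv2.imwrite(f"pics/{n}20.png",cv2.resize(f["pixels"][y:y+60,x:x+75],None,fx=8,fy=8,interpolation=cv2.INTER_CUBIC))
s=bot.observe();print(s["force"])
E
```

```text
clock: 34.15
position: [0.5258, -0.0713, 0.0967]
tool_rot: [-3.139, -0.001, -0.058]
force: [-0.5, 1.5, 0.4]
grip_width: 0.0215
[-1.03628824  1.64822856  0.45976655]
```

View pics/side20.png

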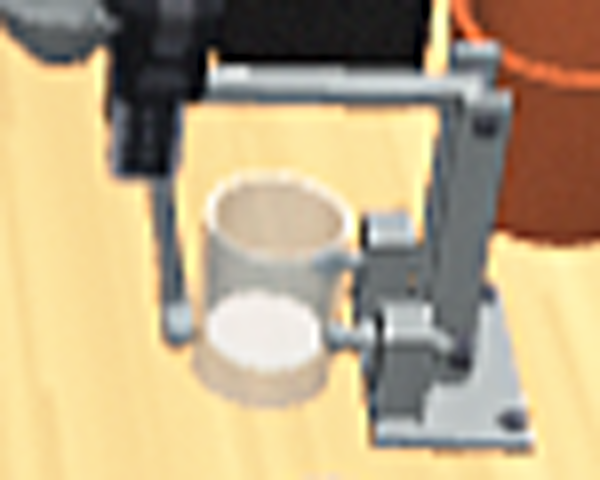

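```bash
python3 -m creep '[{"rx":0,"ry":0,"rz":0,"tx":0,"ty":0,"tz":0.4,"hand":1},{"rx":0,"ry":0,"rz":0,"tx":0,"ty":0,"tz":0.4,"hand":1}]'
```

```text
clock: 34.4
position: [0.5259, -0.0714, 0.0963]
tool_rot: [-3.139, -0.001, -0.058]
force: [-0.7, 1.0, -0.2]
grip_width: 0.0218
```

```bash
python3 -m creep '[{"rx":0,"ry":0,"rz":0,"tx":0,"ty":0,"tz":0.3,"hand":1},{"rx":0,"ry":0,"rz":0,"tx":0,"ty":0,"tz":0.3,"hand":1}]'
```

```text
clock: 34.6
position: [0.5259, -0.0713, 0.0961]
tool_rot: [-3.139, -0.001, -0.058]
force: [-0.2, 2.0, 1.1]
grip_width: 0.0215
```

```bash
python3 -m creep '[{"rx":0,"ry":0,"rz":0,"tx":0,"ty":0,"tz":0.3,"hand":1},{"rx":0,"ry":0,"rz":0,"tx":0,"ty":0,"tz":0.3,"hand":1}]'
```

```text
clock: 34.8
position: [0.5259, -0.0713, 0.0958]
tool_rot: [-3.139, -0.001, -0.058]
force: [0.2, 1.6, 0.5]
grip_width: 0.0211
```

```bash
python3 -m creep '[{"rx":0,"ry":0,"rz":0,"tx":0,"ty":0,"tz":0.3,"hand":1},{"rx":0,"ry":0,"rz":0,"tx":0,"ty":0,"tz":0.3,"hand":1}]'
```

```text
clock: 35.0
position: [0.5259, -0.0713, 0.0955]
tool_rot: [-3.139, -0.001, -0.058]
force: [-0.2, 0.8, 1.0]
grip_width: 0.0217
```

```bash
python3 -m creep '[{"rx":0,"ry":0,"rz":0,"tx":0,"ty":0,"tz":0.3,"hand":1},{"rx":0,"ry":0,"rz":0,"tx":0,"ty":0,"tz":0.3,"hand":1}]'
```

```text
clock: 35.2
position: [0.5259, -0.0714, 0.0952]
tool_rot: [-3.139, -0.001, -0.058]
force: [0.1, 1.7, 2.3]
grip_width: 0.0216
```

```bash
python3 -m creep '[{"rx":0,"ry":0,"rz":0,"tx":0,"ty":0,"tz":0.3,"hand":1},{"rx":0,"ry":0,"rz":0,"tx":0,"ty":0,"tz":0.3,"hand":1}]'
python3 - <<'E'
from workcell import bot,viewer
import cv2
for n,(x,y) in (("side",(270,190)),):
    f=viewer.grab_frame(n); cv2.imwrite(f"pics/{n}21.png",cv2.resize(f["pixels"][y:y+60,x:x+75],None,fx=8,fy=8,interpolation=cv2.INTER_CUBIC))
s=bot.observe();print(s["force"])
E
```

```text
clock: 35.4
position: [0.5259, -0.0713, 0.0949]
tool_rot: [-3.139, -0.001, -0.058]
force: [-0.5, 1.9, 3.3]
grip_width: 0.0216
[0.42643137 0.36543623 3.10839618]
```

View pics/side21.png

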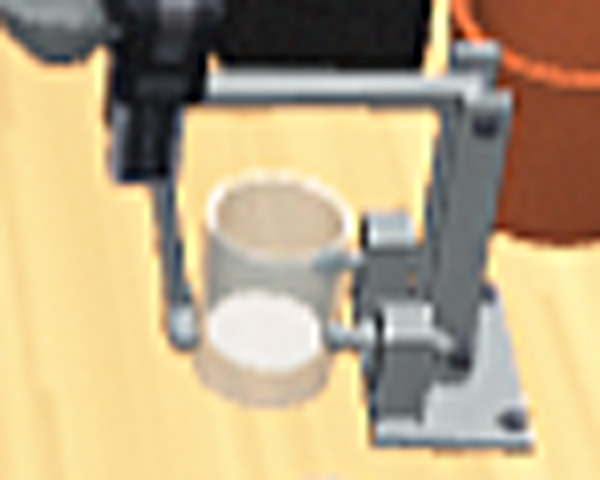

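fz has risen to +3 N and the bar touches the glass at (185,330) in the crop, so they are in contact. Release gently.

```bash
python3 -m creep '[{"rx":0,"ry":0,"rz":0,"tx":0,"ty":0,"tz":0,"hand":0.35},{"rx":0,"ry":0,"rz":0,"tx":0,"ty":0,"tz":0,"hand":0.2},{"rx":0,"ry":0,"rz":0,"tx":0,"ty":0,"tz":0,"hand":0},{"rx":0,"ry":0,"rz":0,"tx":0,"ty":0,"tz":0,"hand":-0.2},{"rx":0,"ry":0,"rz":0,"tx":0,"ty":0,"tz":0,"hand":-0.2}]' 20
python3 - <<'E'
from workcell import bot,viewer
import cv2
for n,(x,y) in (("side",(270,190)),):
    f=viewer.grab_frame(n); cv2.imwrite(f"pics/{n}22.png",cv2.resize(f["pixels"][y:y+60,x:x+75],None,fx=8,fy=8,interpolation=cv2.INTER_CUBIC))
s=bot.observe();print(s["force"])
E
```

```text
clock: 35.95
position: [0.5258, -0.0714, 0.0948]
tool_rot: [-3.139, -0.001, -0.058]
force: [0.4, -1.0, 0.4]
grip_width: 0.0512
[-0.32964834  0.26988442  0.37820919]
```

View pics/side22.png

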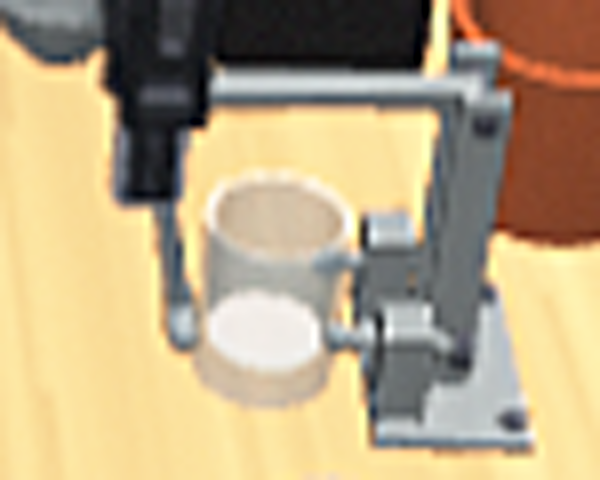

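Released with no load left on the tool. Raise straight up and away, then check both views.

```bash
python3 -m creep '[{"rx":0,"ry":0,"rz":0,"tx":0,"ty":0,"tz":-10,"hand":-0.2},{"rx":0,"ry":0,"rz":0,"tx":0,"ty":0,"tz":-35,"hand":-0.2},{"rx":0,"ry":0,"rz":0,"tx":0,"ty":0,"tz":-75,"hand":-0.2},{"rx":0,"ry":0,"rz":0,"tx":0,"ty":0,"tz":-120,"hand":-0.2},{"rx":0,"ry":0,"rz":0,"tx":-20,"ty":-40,"tz":-140,"hand":-0.2},{"rx":0,"ry":0,"rz":0,"tx":-40,"ty":-80,"tz":-140,"hand":-0.2},{"rx":0,"ry":0,"rz":0,"tx":-40,"ty":-130,"tz":-140,"hand":-0.2},{"rx":0,"ry":0,"rz":0,"tx":-40,"ty":-170,"tz":-140,"hand":-0.2}]'
python3 - <<'E'
from workcell import bot,viewer
import cv2
for n,(x,y) in (("side",(270,190)),("top",(240,100))):
    f=viewer.grab_frame(n); cv2.imwrite(f"pics/{n}23.png",cv2.resize(f["pixels"][y:y+60,x:x+75],None,fx=8,fy=8,interpolation=cv2.INTER_CUBIC)); cv2.imwrite(f"pics/{n}23f.png",f["pixels"])
s=bot.observe();print(s["force"],s["clock"])
E
```

```text
clock: 36.8
position: [0.4951, 0.1025, 0.2366]
tool_rot: [-3.139, -0.002, -0.057]
force: [1.1, -1.1, -0.5]
grip_width: 0.0513
[ 0.10864096 -0.99194464 -0.1063981 ] 36.9
```

View pics/side23.png

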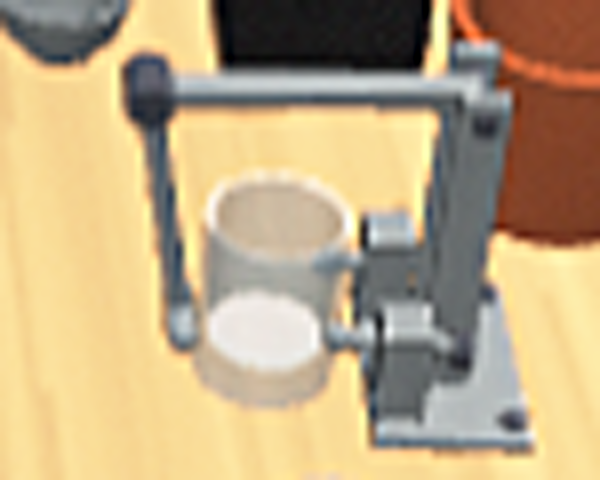

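View pics/top23.png

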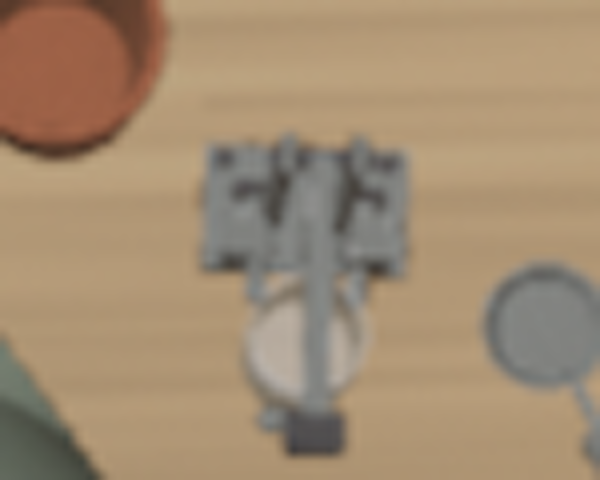

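View pics/side23f.png

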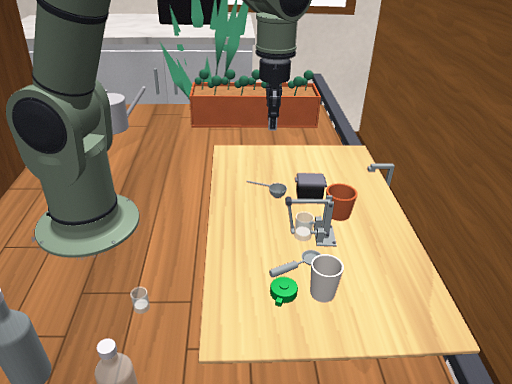

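```bash
python3 -m creep '[{"rx":0,"ry":0,"rz":0,"tx":0,"ty":0,"tz":0,"hand":-0.2},{"rx":0,"ry":0,"rz":0,"tx":0,"ty":0,"tz":0,"hand":-0.2},{"rx":0,"ry":0,"rz":0,"tx":0,"ty":0,"tz":0,"hand":-0.2}]'; python3 -c "
from workcell import bot
print(bot.job_done())"
```

```text
clock: 37.2
position: [0.4956, 0.0992, 0.2354]
tool_rot: [-3.139, -0.001, -0.059]
force: [-1.5, 0.3, 0.3]
grip_width: 0.051
the job is handed in; nothing more can be done
None
```

I moved the glass into the rest, pushed it home against both studs, lowered the keeper onto it, let go, and handed the job in at about 37 s of the 72 s allowed. No verdict was reported. The two stud contacts are worked out from forces and pictures, because I could not measure them directly.

- **Pushing home:** I pushed the glass in three times with the shut fingertips. The first push met a soft, sideways-leaning resistance that I could not fully explain. In the second and third pushes the force rose steeply to 5–7 N. In the last one the sideways force was near zero, held for about 0.4 s, which puts roughly 3.5–4.5 N on each stud, under the 10 N limit.
- **Keeper:** I pinched the pin and swung it over. The pin stood about 2.5 mm further in +y than I had measured, so I eased the grip to follow it. I lowered the arm in 0.3 mm steps at the end until the wrist showed about 3 N of resistance. The arm did not drop visibly when I opened the fingers.
- **Last checks:** In both views the glass stands upright between the studs, with the keeper bar against its back and the arm close to level. The side view shows the other things looking unmoved. I did not measure that or re-check their positions with the networks.

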